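# Build a small burger on the contact grill and hold the lid pressed

### The arm

A 7-joint arm with a two-finger parallel gripper is mounted at the origin on a cart in front of the work surface, level with it; the furniture and walls round the work are solid. World frame = base frame: x ahead of the robot, y to its left, z up, the work surface at z = 0. Lengths are in mm, angles in degrees, forces in N, time in s.
With the tool pointing down it reaches from about 350 to 900 mm from the base axis. Payload 19.9 kg.
Tool frame: the origin (TCP) lies midway between the tips of the shut fingers; the grasp point (between the pads) lies 19 mm behind it; z points along the fingers, y is the line along which they close (so a half turn about z gives the same grasp; the last joint's range is limited). The gripper opens to 94 mm and grips with 3 to 60 N. Pads are 16 mm wide; open, the fingers measure 119 mm over their backs; the gripper's body (75 mm by 177 mm) begins 78 mm behind the grasp point.
Start: joints at [-79.555, 23.915, -0.59, 92.452, 0.269, 63.638, -3.037], TCP at [138.702, 609.394, 205.425] pointing down, gripper open.
Joint ranges: [-161.28, 161.28], [-22.2, 115.67], [-73.04, 71.86], [3.21, 147.25], [-68.34, 248.33], [10.77, 114.83], [-161.83, 161.83]. Speed limits (degrees/s): [108.29, 108.29, 136.94, 136.94, 172.46, 172.46, 172.46].

### API

Orientations are given as a 3x3 rotation matrix whose columns are the frame's x, y, z axes.
In Python, from rig import readout, grab_frame, r, finder gives the robot as it stands.
- The arm moves only by the tool drive_tool, never from a script. Its argument "steps" is a list of rows, each an object with "linear": the shift along the tool's x, y, z in mm, a list of three; "twist": the turn, a rotation vector about the tool's x, y, z in rad, a list of three; "claw": the closure, from 0 (fully open) to 1 (shut). A call has 1 to 5 rows; each row shifts and turns the commanded pose from where the row before left it, along the tool's axes as they then stand; what a row does not reach is not made up. A row lasts 1/12 s, in which the tool goes at most 41.7 mm and 7.16 degrees, less where a joint would pass 70% of its speed; a pose out of reach is approached as far as the arm can. A call is refused whole if a number of a shift passes 41.7 or a number of a turn 0.125, either way. A call with a gripper value outside its range is refused whole. The fingers move at their own pace and stop on an object; "force" is the grip in N (left out, the last holds). Time passes only in rows, so rows that do not move let the fingers close. It gives the time, the measured TCP pose, the force, the opening and the grip force at its end, in the units of the state.
- readout.get_state(): the state, without advancing time (a new reading comes with each control period).
- grab_frame(name): name is "side" or "top" or "wrist"; returns a dict with "frame" (480x640x3 uint8, red, green, blue), "intrinsics" (3x3 intrinsics, pixels), "rvec" (rotation vector, rad) and "tvec" (3), from world to camera coordinates, as OpenCV has them; the wrist camera has in their place "hand_eye" (4x4, takes a point from camera to tool coordinates, whose origin is the TCP and whose axes are the flange's). Camera axes: x right, y down, z forward; pixel columns grow to the right and rows downward; lengths in mm; the calibration is good to about 2 mm. The wrist camera is an equidistant fisheye: a pixel r from the principal point sees the ray r / f radians off the axis. A picture is of the moment at which its call begins: read the wrist's pose just before it. There is no depth.
- r.hand_in(): hands the job in; it is judged then, once.
Trained networks look in the newest picture that a camera, given by its name, has taken for a name from the list of things; names that differ only in an ending like _2 or _b are one class to them, and where a whole thing is asked for, a point or a joint stands for the part that bears it (a point fixed in the world has none). Each returns a list of dicts, best first, with "score" (0 to 1); they miss things now and then, are a little off and sometimes report something else, mostly with a low value. They report only what shows in the picture. A call takes as long as a camera call. They do not tell look-alikes from the thing itself.
- finder.find_in(target, camera): "point" ([row, column] in pixels, amid what is visible of it).
- finder.silhouettes(target, camera): "region" (480x640 bool, what is visible of it) and "point" ([row, column] in pixels, amid what is visible of it).
- finder.tip_of(target, camera): "point" ([row, column] in pixels: a listed point, or the origin of a listed thing).
The state is a dict: "clock": time; "joint_positions": joint angles; "joint_velocities": joint speeds; "joint_efforts": joint torques, N m; "tcp_pos": TCP position; "tool_rot": TCP orientation; "contact_force": force on the tool from outside, world axes, zero at the start; "wrist_torque": the same for the moment, N m; "gripper_width": finger opening in mm; "finger_force": force on a finger pad.
Only numpy, scipy, OpenCV 4.12 (cv2) and the standard library are available. Lean on these libraries where they do the work, as an engineer would, in place of code of your own. Each camera call takes 0.05 s, during which the arm holds its last target. There are 200 camera calls.

### The job

The bottom half of a small burger bun already lies on the lower plate of the open contact grill: lay the patty from the chopping board on it, then the domed top half, right way up, each centred on the one below. Then bring the grill's lid down by its handle until it is level and the burger has pushed the lid's sprung plate about 6 mm up into the lid, and keep it there for two seconds; the lid springs open if let go, so finish while still holding it down. Leave the bottom half in the middle of the plate and the other things on the worktop where they stand.

Things in the scene. Friction and masses are not known exactly. Their poses are not given: they have to be found in the camera images.
- grill: Small aluminium contact grill, fixed to the worktop: base 200 mm deep (x) by 190 mm wide (y), casing top 44 mm high. Origin: centre of its underside, on the worktop. x points from the front (thermostat, drip tray) to the hinge at the back, y to the robot's left, z up. Two 14 mm hinge cheeks, 105 mm behind the origin at y = +-88 mm, reach up to 130 mm.
- plate_center (a point): Centre of the top face of the grill's square dark lower plate (140 x 140 mm, smooth, level), 58 mm over the worktop and 10 mm in front of the grill's origin. Axes as the grill's.
- lid_hinge (a point): Middle of the lid's hinge axis, which runs along the grill's y: 105 mm behind the grill's origin, 112 mm over the worktop. It does not move with the lid.
- grill_lid (a joint): Angle of the lid, rad: 0 level, 1.57 upright, positive open; range -0.06 to 1.65, at the start 1.5 to 1.65. A spring lifts it again to nearly upright (about 5 N up at the handle when level, less as it opens; the burger adds about 7 N at 6 mm plate travel). The lid is a shell 155 x 165 mm, 40 mm thick; level, it reaches from 38 to 193 mm in front of the hinge axis.
- lid_handle: The lid's handle: round black grip along the grill's y, 16 mm thick, 110 mm long, turning freely on a rod between two thin arms at its ends, 29 mm clear of the lid's edge. Origin: its middle. Lid level: its axis is 230 mm in front of and 16 mm above the hinge axis. Lid upright: 16 mm behind the hinge axis, 342 mm over the worktop.
- press_plate (a joint): Travel of the lid's sprung upper plate up into the lid, m: 0 right out (at the start), 0.014 fully in; spring about 4 N plus 1.2 N per mm. With the whole burger in place the plate meets it with the lid about 0.05 rad above level, and the travel is 6 mm with the lid level; 2 mm of handle travel give about 1 mm.
- press_face (a point): Centre of the under face (140 x 140 mm, flat) of the lid's sprung plate; with the lid level and the plate right out it is directly above plate_center and 38 mm over it.
- board: Wooden chopping board, 160 mm (x) by 250 mm (y), 14 mm thick, does not move. Origin: centre of its underside. The patty and the top bun half lie on it, about 105 mm apart along its y, either way round.
- bun_bottom: Bottom bun half: flat round disc, 62 mm in diameter, 14 mm thick, flat on both sides, pale cut face up; at the start it lies on the grill's lower plate, within 12 mm of its centre. Origin: centre of its underside, z up.
- patty: Burger patty: dark round disc, 62 mm in diameter, 10 mm thick, flat on both sides. Origin: centre of its underside, z up.
- bun_top: Top bun half: round, 62 mm in diameter, 20 mm high, cut face down, domed above with a small flat crown; its side is upright from the cut face to 10 mm up. Origin: centre of its cut underside, z up.
- mug: Bystander: patterned mug, 84 mm wide (111 mm with the handle), 105 mm high. Origin: centre of its underside.
- jam: Bystander: jam jar with a white lid, 72 mm wide, 102 mm high. Origin: centre of its underside.
- seasoning: Bystander: small spice jar with a white cap, 44 mm wide, 109 mm high. Origin: centre of its underside.
- spread: Bystander: low oblong tin, 63 x 105 mm, 24 mm high. Origin: centre of its underside.
- spoon: Bystander: teaspoon, 132 mm long, lying on the worktop. Origin: centre of its underside.
There are look-alikes about, which are no part of the job. Leave any green or yellow look-alike of the bun_top alone. What is shaped like the patty but yellow is not meant.

How it is judged (in metres and radians):
On the way, in this order (a step that is already met when the one before it is completed fails the run):
1. the patty lies let go on the bottom half (horizontal distance between each of bun_bottom, patty and plate_center below 0.028 m and angle between each of bun_bottom, patty's own z axis and vertical below 0.2 rad and z of bun_bottom in the frame of plate_center between -0.003 and 0.004 m and z of patty in the frame of plate_center between 0.011 and 0.018 m and horizontal distance between patty and bun_bottom below 0.012 m and contact force between the fingers and patty below 0.2 N and linear speed of patty below 0.03 m/s), for 0.2 s.
2. the top half lies let go, domed side up, on the patty (horizontal distance between each of bun_bottom, patty, bun_top and plate_center below 0.028 m and angle between each of bun_bottom, patty, bun_top's own z axis and vertical below 0.2 rad and z of bun_bottom in the frame of plate_center between -0.003 and 0.004 m and z of patty in the frame of plate_center between 0.011 and 0.018 m and horizontal distance between patty and bun_bottom below 0.012 m and z of bun_top in the frame of plate_center between 0.02 and 0.028 m and horizontal distance between bun_top and patty below 0.012 m and contact force between the fingers and bun_top below 0.2 N and linear speed of bun_top below 0.03 m/s), for 0.2 s.
3. the lid is held level by its handle for two seconds, its plate pushed 3 to 10 mm in by the burger (value of joint press_plate between 0.003 and 0.01 m and value of joint grill_lid between -0.05 and 0.06 rad and contact force between any of the fingers, the arm and lid_handle above 1 N and horizontal distance between each of bun_bottom, patty, bun_top and plate_center below 0.028 m and angle between each of bun_bottom, patty, bun_top's own z axis and vertical below 0.2 rad and z of bun_bottom in the frame of plate_center between -0.003 and 0.004 m and z of patty in the frame of plate_center between 0.011 and 0.018 m and horizontal distance between patty and bun_bottom below 0.012 m and z of bun_top in the frame of plate_center between 0.02 and 0.028 m and horizontal distance between bun_top and patty below 0.012 m), for 2 s.
At the end, for the whole second after the job is handed in: The three layers lie in order, right way up, all within 28 mm of the plate's centre and each within 12 mm of the one below; the robot holds the lid by its handle (more than 1 N) within about 0.05 rad of level, the sprung plate pushed 3 to 10 mm in, and goes on holding it (all of step 3 and contact force between the fingers and bun_bottom below 0.2 N and contact force between the fingers and patty below 0.2 N and contact force between the fingers and bun_top below 0.2 N); the arm keeps its last pose, push and grip.
It fails at once if the mug is moved by more than 30 mm (distance of mug from where it was at the start of the episode above 0.03 m).
It fails at once if the jam is moved by more than 30 mm (distance of jam from where it was at the start of the episode above 0.03 m).
It fails at once if the seasoning is moved by more than 30 mm (distance of seasoning from where it was at the start of the episode above 0.03 m).
It fails at once if the spread is moved by more than 30 mm (distance of spread from where it was at the start of the episode above 0.03 m).
It fails at once if the spoon is moved by more than 30 mm (distance of spoon from where it was at the start of the episode above 0.03 m).
It also fails if it takes over 69 s, if anything falls off the work surface, if the arm or the gripper's body presses on something with over 40 N, if the wrist force passes 120 N, or if a joint passes its speed limit or range.

## Working session

There is one attempt and no reset: what is moved stays moved. The work goes in short steps, Python scripts to look and compute and a tool call to move; the robot and the scene stay as the last step left them, time stands still between calls to the robot, and variables do not carry over. Pictures are saved under pics/ and viewed, at most 10 in all, crops included, and the job is handed in when it is done.

Besides the shell and the picture viewer there is one more tool, called as name(argument=value, ...), one argument or row to a line, values as JSON. drive_tool: Moves the arm, as the interface text tells. Its arguments: {"type":"object","properties":{"steps":{"type":"array","items":{"type":"object","properties":{"linear":{"type":"array","items":{"type":"number"}},"twist":{"type":"array","items":{"type":"number"}},"claw":{"type":"number"}}}},"force":{"type":"number"}},"required":["steps"]}

```bash
mkdir -p pics
cat > h.py <<'E'
import numpy as np, cv2
from rig import readout, grab_frame, r, finder
def ray(f,px,st=None):
    """px [row,col] -> origin, dir in world"""
    K=np.array(f["intrinsics"],float); u=(px[1]-K[0,2])/K[0,0]; v=(px[0]-K[1,2])/K[1,1]
    if "rvec" in f:
        R=cv2.Rodrigues(np.array(f["rvec"],float))[0]; t=np.array(f["tvec"],float).ravel()
        return -R.T@t, R.T@np.array([u,v,1.])
    th=np.hypot(u,v); d=np.array([u/th*np.sin(th),v/th*np.sin(th),np.cos(th)]) if th>1e-9 else np.array([0,0,1.])
    H=np.array(f["hand_eye"]); R=np.array(st["tool_rot"]); p=np.array(st["tcp_pos"])
    return p+R@H[:3,3], R@(H[:3,:3]@d)
def atz(f,px,z,st=None):
    o,d=ray(f,px,st); return o+d*(z-o[2])/d[2]
def save(f,n): cv2.imwrite("pics/"+n,f["frame"][:,:,::-1])
E
python3 - <<'E'
from h import *
np.set_printoptions(precision=1,suppress=True)
s=readout.get_state(); print(s["tcp_pos"],s["tool_rot"],s["clock"])
Z={"grill":44,"board":14,"bun_bottom":58,"patty":14,"bun_top":14,"lid_handle":340,"mug":0,"jam":0,"seasoning":0,"spread":0,"spoon":0,"plate_center":58,"lid_hinge":112}
for c in ["top","side"]:
    f=grab_frame(c); save(f,c+"0.png")
    for n,z in Z.items():
        if n=="grill": z=0
        if n=="board": z=0
        for d in finder.tip_of(n,c)[:4]:
            print(c,n,round(d["score"],2),np.array(d["point"]),atz(f,d["point"],z))
E
```

```text
[138.6 609.  204.8] [[-1.   0.2 -0. ]
 [ 0.2  1.  -0. ]
 [-0.  -0.  -1. ]] 0.0
top grill 0.75 [236.7 244.5] [492.3 180.1   0. ]
top board 0.71 [245.5 386.7] [ 470.9 -175.     0. ]
top bun_bottom 0.71 [235.3 239.8] [484.5 185.8  58. ]
top patty 0.93 [326.1 442. ] [ 270.9 -302.    14. ]
top patty 0.66 [239.6 368.5] [ 483.2 -128.    14. ]
top patty 0.64 [193.5 207.8] [599.3 272.6  14. ]
top patty 0.55 [236.1 241.5] [491.1 186.2  14. ]
top bun_top 0.97 [244.  409.3] [ 472.4 -229.1   14. ]
top bun_top 0.59 [309.1 402.8] [ 311.8 -208.1   14. ]
top bun_top 0.58 [287.6 466.1] [ 364.3 -365.3   14. ]
top lid_handle 0.77 [157.1 179.8] [583.4 275.1 340. ]
top mug 0.59 [174.2 328.5] [655.5 -30.6   0. ]
top jam 0.63 [184.3 365.4] [ 629.2 -124.5    0. ]
top seasoning 0.77 [185.9 407.4] [ 625.5 -231.9    0. ]
top spread 0.95 [222.  468.7] [ 531.8 -384.4    0. ]
top spoon 0.67 [278.3 137.9] [387.7 438.7   0. ]
top plate_center 0.42 [186.  201.4] [606.1 281.4  58. ]
top lid_hinge 0.9 [196.2 206. ] [566.2 260.3 112. ]
side patty 0.64 [244.3 428.6] [ 256.9 -273.3   14. ]
side patty 0.54 [237.3 346.8] [ 498.7 -143.2   14. ]
side patty 0.16 [346.1 252. ] [392.4 427.3  14. ]
side bun_top 0.65 [224.5 414.1] [ 357.7 -364.8   14. ]
side bun_top 0.56 [250.2 407.6] [ 295.4 -197.5   14. ]
side jam 0.3 [272.4 288.8] [535.1 119.9   0. ]
side spread 0.81 [213.3 374.5] [ 527.3 -373.5   -0. ]
side spoon 0.39 [348.7 250.9] [399.  425.7   0. ]
side plate_center 0.84 [271.3 287.5] [487.6 179.3  58. ]
```

View pics/top0.png

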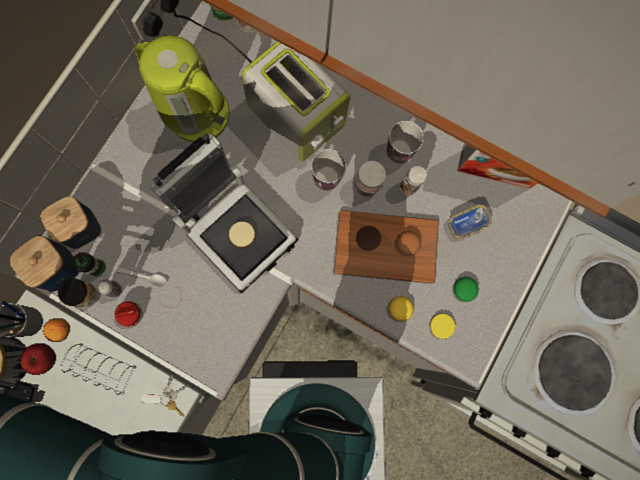

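View pics/side0.png

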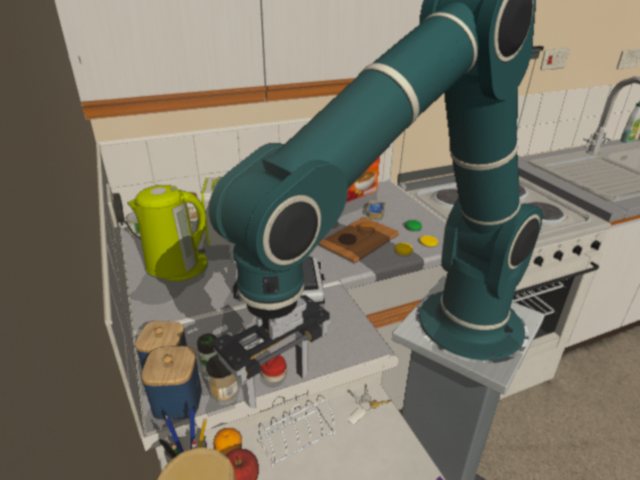

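The top view shows the patty at (237,368) and the bun top at (240,409) on the board. The bun bottom is on the grill at (235,241). The look-alikes, which I'll leave alone, are green (289,466), yellow (308,401 and 326,442) and red (314,127). In the side view the arm hides most of the grill. I'll lift, turn the tool to match the grill, and travel over the grill for a closer look.

drive_tool(
  steps=[
    {"linear":[0,0,-10],"twist":[0,0,0.125],"claw":0},
    {"linear":[0,0,-10],"twist":[0,0,0.125],"claw":0},
    {"linear":[0,0,-10],"twist":[0,0,0.125],"claw":0},
    {"linear":[0,0,-10],"twist":[0,0,0.125],"claw":0},
    {"linear":[0,0,-10],"twist":[0,0,0.125],"claw":0},
  ],
)

```text
clock: 1.82
tcp_pos: [138.7, 609.3, 255.9]
tool_rot: [[-0.656, 0.755, -0.0], [0.755, 0.656, -0.0], [-0.0, -0.0, -1.0]]
contact_force: [0.3, -0.3, 1.3]
gripper_width: 94.1
finger_force: 0.0
```

drive_tool(
  steps=[
    {"linear":[0,0,-10],"twist":[0,0,0.125],"claw":0},
    {"linear":[0,0,-10],"twist":[0,0,0.125],"claw":0},
    {"linear":[0,0,-10],"twist":[0,0,0.125],"claw":0},
    {"linear":[0,0,-10],"twist":[0,0,0.125],"claw":0},
    {"linear":[0,0,-10],"twist":[0,0,0.125],"claw":0},
  ],
)

```text
clock: 2.23
tcp_pos: [138.7, 609.4, 306.0]
tool_rot: [[-0.091, 0.996, -0.0], [0.996, 0.091, 0.0], [0.0, -0.0, -1.0]]
contact_force: [0.8, -0.2, -0.5]
gripper_width: 94.0
finger_force: 0.0
```

drive_tool(
  steps=[
    {"linear":[0,0,0],"twist":[0,0,0.125],"claw":0},
    {"linear":[0,0,0],"twist":[0,0,0.125],"claw":0},
    {"linear":[0,0,0],"twist":[0,0,0.125],"claw":0},
    {"linear":[0,0,0],"twist":[0,0,0.125],"claw":0},
    {"linear":[0,0,0],"twist":[0,0,0.125],"claw":0},
  ],
)

```text
clock: 2.65
tcp_pos: [138.7, 609.4, 305.4]
tool_rot: [[0.509, 0.861, 0.0], [0.861, -0.509, -0.0], [-0.0, 0.0, -1.0]]
contact_force: [-0.0, 0.3, 0.6]
gripper_width: 94.3
finger_force: 0.0
```

drive_tool(
  steps=[
    {"linear":[0,0,0],"twist":[0,0,0.125],"claw":0},
    {"linear":[0,0,0],"twist":[0,0,0.12],"claw":0},
    {"linear":[0,0,0],"claw":0},
  ],
)

```text
invalid input at $.steps[2]: expected keys linear, twist, claw
```

drive_tool(
  steps=[
    {"linear":[0,0,0],"twist":[0,0,0.125],"claw":0},
    {"linear":[0,0,0],"twist":[0,0,0.12],"claw":0},
    {"linear":[-10,36,0],"twist":[0,0,0],"claw":0},
    {"linear":[-10,36,0],"twist":[0,0,0],"claw":0},
    {"linear":[-10,36,0],"twist":[0,0,0],"claw":0},
  ],
)

```text
clock: 3.07
tcp_pos: [195.4, 511.2, 305.0]
tool_rot: [[0.698, 0.716, 0.0], [0.716, -0.698, -0.001], [-0.0, 0.001, -1.0]]
contact_force: [0.4, -0.6, 1.1]
gripper_width: 94.2
finger_force: 0.0
```

drive_tool(
  steps=[
    {"linear":[-10,36,0],"twist":[0,0,0],"claw":0},
    {"linear":[-10,36,0],"twist":[0,0,0],"claw":0},
    {"linear":[-10,36,0],"twist":[0,0,0],"claw":0},
    {"linear":[-10,36,0],"twist":[0,0,0],"claw":0},
    {"linear":[-10,36,0],"twist":[0,0,0],"claw":0},
  ],
)

```text
clock: 3.48
tcp_pos: [289.6, 349.3, 305.6]
tool_rot: [[0.698, 0.716, -0.0], [0.716, -0.698, 0.001], [0.0, -0.0, -1.0]]
contact_force: [0.8, 0.3, 0.9]
gripper_width: 94.1
finger_force: 0.0
```

drive_tool(
  steps=[
    {"linear":[-10,36,0],"twist":[0,0,0],"claw":0},
    {"linear":[-10,36,0],"twist":[0,0,0],"claw":0},
    {"linear":[-10,36,0],"twist":[0,0,0],"claw":0},
    {"linear":[-10,36,0],"twist":[0,0,0],"claw":0},
    {"linear":[0,0,0],"twist":[0,0,0],"claw":0},
  ],
)

```text
clock: 3.9
tcp_pos: [367.0, 216.4, 306.0]
tool_rot: [[0.703, 0.711, 0.001], [0.711, -0.703, 0.001], [0.001, -0.001, -1.0]]
contact_force: [-0.2, -0.3, 0.2]
gripper_width: 94.0
finger_force: 0.0
```

Run:
```python
from h import *
np.set_printoptions(precision=1,suppress=True)
Z={"grill":0,"bun_bottom":58,"lid_handle":342,"plate_center":58,"lid_hinge":112,"patty":14}
for c in ["wrist","top"]:
    s=readout.get_state(); f=grab_frame(c); save(f,c+"1.png")
    for n,z in Z.items():
        for d in finder.tip_of(n,c)[:3]:
            print(c,n,round(d["score"],2),np.array(d["point"]),atz(f,d["point"],z,s))
    if c=="wrist":
        # bun centre from the silhouette, at its top face
        for d in finder.silhouettes("bun_bottom",c)[:2]: print("sil",d["score"],atz(f,d["point"],72,s),d["region"].sum())
print(s["tcp_pos"],s["tool_rot"])
```

```text
wrist grill 0.76 [147.5 400.2] [490.5 183.1   0. ]
wrist bun_bottom 0.97 [153.6 408.9] [485.3 181.4  58. ]
wrist lid_hinge 0.74 [ 51.8 429.3] [568.4 255.  112. ]
wrist patty 0.5 [ 52.9 430.5] [606.6 248.2  14. ]
sil 0.88 [480.5 180.8  72. ] 2286
top grill 0.84 [238.2 239.8] [488.4 191.7   0. ]
top grill 0.48 [238.5 406.4] [ 488.9 -225.     0. ]
top bun_bottom 0.88 [233.2 242.1] [489.6 180.4  58. ]
top bun_bottom 0.64 [189.6 410.1] [ 599.5 -226.9   58. ]
top lid_handle 0.82 [157.4 181.1] [582.1 272.1 342. ]
top plate_center 0.6 [238.3 242.2] [477.2 179.9  58. ]
top lid_hinge 0.59 [194.9 207.7] [569.3 256.5 112. ]
top patty 0.63 [327.3 440.8] [ 268.1 -298.9   14. ]
top patty 0.56 [240.5 368.7] [ 480.9 -128.4   14. ]
top patty 0.22 [234.1 242.9] [496.1 182.9  14. ]
[363.8 222.5 305.4] [[ 0.7  0.7 -0. ]
 [ 0.7 -0.7 -0. ]
 [-0.   0.  -1. ]]
```

drive_tool(
  steps=[
    {"linear":[-16,32,0],"twist":[0,0,0],"claw":0},
    {"linear":[-16,32,0],"twist":[0,0,0],"claw":0},
    {"linear":[-16,32,0],"twist":[0,0,0],"claw":0},
    {"linear":[-16,32,0],"twist":[0,0,0],"claw":0},
    {"linear":[-16,32,20],"twist":[0,0,0],"claw":0},
  ],
)

```text
clock: 5.07
tcp_pos: [424.4, 51.5, 287.6]
tool_rot: [[0.698, 0.716, 0.004], [0.716, -0.698, 0.003], [0.005, 0.001, -1.0]]
contact_force: [1.4, 1.0, -0.8]
gripper_width: 94.0
finger_force: 0.0
```

drive_tool(
  steps=[
    {"linear":[-16,32,20],"twist":[0,0,0],"claw":0},
    {"linear":[-16,32,20],"twist":[0,0,0],"claw":0},
    {"linear":[-16,32,20],"twist":[0,0,0],"claw":0},
    {"linear":[-16,32,20],"twist":[0,0,0],"claw":0},
    {"linear":[-16,32,20],"twist":[0,0,0],"claw":0},
  ],
)

```text
clock: 5.48
tcp_pos: [477.1, -101.9, 193.7]
tool_rot: [[0.698, 0.716, -0.001], [0.716, -0.698, -0.001], [-0.001, 0.0, -1.0]]
contact_force: [0.7, 2.5, 0.8]
gripper_width: 93.9
finger_force: 0.0
```

drive_tool(
  steps=[
    {"linear":[0,0,0],"twist":[0,0,0],"claw":0},
    {"linear":[0,0,0],"twist":[0,0,0],"claw":0},
  ],
)

```text
clock: 5.65
tcp_pos: [476.1, -102.6, 194.1]
tool_rot: [[0.701, 0.713, -0.002], [0.713, -0.701, -0.002], [-0.003, -0.0, -1.0]]
contact_force: [0.6, -0.4, -0.5]
gripper_width: 94.1
finger_force: 0.0
```

Run:
```python
from h import *
np.set_printoptions(precision=1,suppress=True)
s=readout.get_state(); f=grab_frame("wrist"); save(f,"wrist2.png")
for n,z in {"patty":(14,24),"bun_top":(14,27)}.items():
    for d in finder.tip_of(n,"wrist")[:3]: print(n,round(d["score"],2),np.array(d["point"]),atz(f,d["point"],z[0],s))
    for d in finder.silhouettes(n,"wrist")[:3]: print("sil",n,round(d["score"],2),np.array(d["point"]),atz(f,d["point"],z[1],s))
print(s["tcp_pos"]); print(f["hand_eye"])
```

```text
patty 0.88 [422.7 316.1] [ 281.5 -300.6   14. ]
patty 0.61 [ 38.  393.6] [653.4 -29.9  14. ]
sil patty 0.94 [421.3 316.6] [ 290.8 -292.1   24. ]
sil patty 0.69 [226.9 343.3] [ 487.4 -129.2   24. ]
bun_top 0.86 [294.8 393.2] [ 473. -225.   14.]
bun_top 0.8 [365.9 276.3] [ 314.7 -200.    14. ]
bun_top 0.73 [410.9 392. ] [ 364.3 -357.3   14. ]
sil bun_top 0.98 [415.9 392.2] [ 364.9 -353.4   27. ]
sil bun_top 0.9 [300.  385.7] [ 465.6 -217.3   27. ]
sil bun_top 0.77 [358.7 278.4] [ 331.8 -189.1   27. ]
[ 476.1 -102.6  194.1]
[[  -0.    -1.    -0.3   80.1]
 [   1.    -0.    -0.    -0. ]
 [   0.    -0.3    1.  -180.1]
 [   0.     0.     0.     1. ]]
```

View pics/wrist2.png

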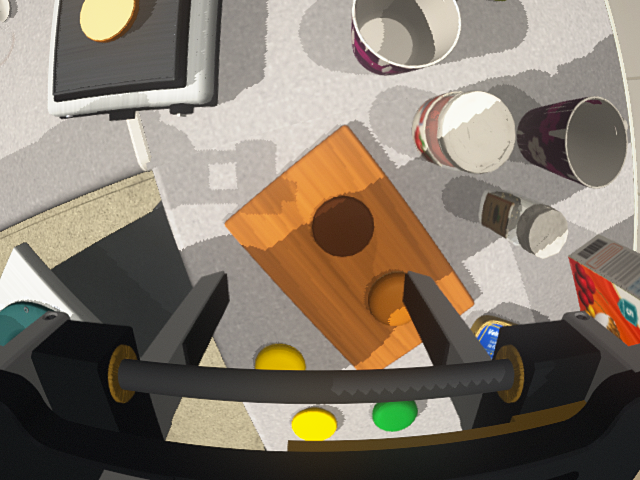

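The wrist view shows the patty at (227,343), clear of its surroundings. The bun top is at (300,390) and partly behind a finger, and the look-alikes are below. I'll move above the patty.

drive_tool(
  steps=[
    {"linear":[-6.5,12.2,20],"twist":[0,0,0],"claw":0},
    {"linear":[-6.5,12.2,20],"twist":[0,0,0],"claw":0},
    {"linear":[0,0,30],"twist":[0,0,0],"claw":0},
    {"linear":[0,0,25],"twist":[0,0,0],"claw":0},
    {"linear":[0,0,0],"twist":[0,0,0],"claw":0},
  ],
)

```text
clock: 6.32
tcp_pos: [483.5, -125.0, 97.1]
tool_rot: [[0.697, 0.717, -0.004], [0.717, -0.697, 0.001], [-0.002, -0.004, -1.0]]
contact_force: [-0.9, 0.7, -0.4]
gripper_width: 93.7
finger_force: 0.0
```

drive_tool(
  steps=[
    {"linear":[0,0,0],"twist":[0,0,0],"claw":0},
    {"linear":[0,0,0],"twist":[0,0,0],"claw":0},
  ],
)

```text
clock: 6.48
tcp_pos: [485.9, -126.2, 101.5]
tool_rot: [[0.697, 0.717, 0.002], [0.717, -0.697, 0.0], [0.001, 0.001, -1.0]]
contact_force: [0.2, -0.9, -0.0]
gripper_width: 93.7
finger_force: 0.0
```

Run:
```python
from h import *
np.set_printoptions(precision=1,suppress=True)
s=readout.get_state(); f=grab_frame("wrist"); R=np.array(s["tool_rot"]); p=np.array(s["tcp_pos"])
for n,z in {"patty":24}.items():
    for d in finder.silhouettes(n,"wrist")[:4]:
        a=atz(f,d["point"],z,s); print(n,round(d["score"],2),np.array(d["point"]),a,R.T@(a-p))
        c,_=cv2.findContours(d["region"].astype(np.uint8),0,2); c=max(c,key=len)[:,0,::-1]
        q=np.array([R.T@(atz(f,x,z,s)-p) for x in c]); print("  circle",(q[:,:2].min(0)+q[:,:2].max(0))/2, np.ptp(q[:,:2],axis=0))
print(p)
```

```text
patty 0.81 [245.5 319.9] [ 487.8 -128.6   24. ] [-0.5  3.  77.5]
  circle [-0.8  2.6] [60.3 59.3]
[ 485.9 -126.2  101.5]
```

drive_tool(
  steps=[
    {"linear":[-0.5,2.5,25],"twist":[0,0,0],"claw":0},
    {"linear":[0,0,25],"twist":[0,0,0],"claw":0},
    {"linear":[0,0,20],"twist":[0,0,0],"claw":0},
    {"linear":[0,0,8],"twist":[0,0,0],"claw":0},
    {"linear":[0,0,5],"twist":[0,0,0],"claw":0},
  ],
)

```text
clock: 7.0
tcp_pos: [486.8, -128.6, 17.1]
tool_rot: [[0.698, 0.716, 0.0], [0.716, -0.698, 0.0], [0.0, -0.0, -1.0]]
contact_force: [0.3, -0.8, -0.5]
gripper_width: 93.7
finger_force: 0.0
```

drive_tool(
  steps=[
    {"linear":[0,0,0],"twist":[0,0,0],"claw":0},
    {"linear":[0,0,0],"twist":[0,0,0],"claw":0},
    {"linear":[0,0,0],"twist":[0,0,0],"claw":0},
  ],
)

```text
clock: 7.25
tcp_pos: [487.3, -128.7, 18.1]
tool_rot: [[0.698, 0.716, 0.002], [0.716, -0.698, 0.0], [0.001, 0.001, -1.0]]
contact_force: [0.3, -1.0, -0.2]
gripper_width: 94.0
finger_force: 0.0
```

drive_tool(
  steps=[
    {"linear":[0,0,0],"twist":[0,0,0],"claw":0.45},
    {"linear":[0,0,0],"twist":[0,0,0],"claw":0.45},
    {"linear":[0,0,0],"twist":[0,0,0],"claw":0.45},
    {"linear":[0,0,0],"twist":[0,0,0],"claw":0.45},
    {"linear":[0,0,0],"twist":[0,0,0],"claw":0.45},
  ],
  force=12,
)

```text
clock: 7.67
tcp_pos: [486.6, -128.7, 17.0]
tool_rot: [[0.698, 0.716, -0.0], [0.716, -0.698, 0.0], [0.0, -0.0, -1.0]]
contact_force: [-0.3, -0.9, -0.3]
gripper_width: 64.2
finger_force: 0.0
```

drive_tool(
  steps=[
    {"linear":[0,0,0],"twist":[0,0,0],"claw":0.45},
    {"linear":[0,0,0],"twist":[0,0,0],"claw":0.45},
    {"linear":[0,0,0],"twist":[0,0,0],"claw":0.45},
    {"linear":[0,0,0],"twist":[0,0,0],"claw":0.45},
  ],
)

```text
clock: 8.0
tcp_pos: [486.6, -128.7, 17.0]
tool_rot: [[0.698, 0.716, -0.0], [0.716, -0.698, 0.0], [0.0, -0.0, -1.0]]
contact_force: [-0.1, 1.1, 2.6]
gripper_width: 60.8
finger_force: 12.0
```

drive_tool(
  steps=[
    {"linear":[0,0,-10],"twist":[0,0,0],"claw":0.45},
    {"linear":[0,0,-20],"twist":[0,0,0],"claw":0.45},
    {"linear":[0,0,-30],"twist":[0,0,0],"claw":0.45},
    {"linear":[0,0,-30],"twist":[0,0,0],"claw":0.45},
    {"linear":[8,-14,-20],"twist":[0,0,0],"claw":0.45},
  ],
)

```text
clock: 8.42
tcp_pos: [482.6, -115.8, 129.9]
tool_rot: [[0.701, 0.714, 0.002], [0.714, -0.701, -0.001], [0.0, 0.002, -1.0]]
contact_force: [0.5, 0.0, -0.3]
gripper_width: 60.8
finger_force: 12.0
```

drive_tool(
  steps=[
    {"linear":[16,-27,-10],"twist":[0,0,0],"claw":0.45},
    {"linear":[16,-27,-10],"twist":[0,0,0],"claw":0.45},
    {"linear":[16,-27,-10],"twist":[0,0,0],"claw":0.45},
    {"linear":[16,-27,-10],"twist":[0,0,0],"claw":0.45},
    {"linear":[16,-27,-10],"twist":[0,0,0],"claw":0.45},
  ],
)

```text
clock: 8.83
tcp_pos: [440.4, 39.2, 177.6]
tool_rot: [[0.699, 0.715, -0.001], [0.715, -0.699, 0.0], [-0.0, -0.001, -1.0]]
contact_force: [0.6, 0.5, -0.6]
gripper_width: 60.6
finger_force: 12.0
```

drive_tool(
  steps=[
    {"linear":[16,-27,0],"twist":[0,0,0],"claw":0.45},
    {"linear":[16,-27,0],"twist":[0,0,0],"claw":0.45},
    {"linear":[11,-14,0],"twist":[0,0,0],"claw":0.45},
    {"linear":[0,0,0],"twist":[0,0,0],"claw":0.45},
    {"linear":[0,0,0],"twist":[0,0,0],"claw":0.45},
  ],
)

```text
clock: 9.25
tcp_pos: [422.4, 116.9, 177.2]
tool_rot: [[0.697, 0.717, -0.0], [0.717, -0.697, 0.0], [0.0, -0.0, -1.0]]
contact_force: [0.5, -0.6, -1.1]
gripper_width: 60.7
finger_force: 12.0
```

```bash
cat > circ.py <<'E'
from h import *
np.set_printoptions(precision=1,suppress=True)
def circ(n,z,s,f,k=3):
    R=np.array(s["tool_rot"]); p=np.array(s["tcp_pos"])
    for d in finder.silhouettes(n,"wrist")[:k]:
        c,_=cv2.findContours(d["region"].astype(np.uint8),0,2); c=max(c,key=len)[:,0,::-1]
        q=np.array([R.T@(atz(f,x,z,s)-p) for x in c])[:,:2]; m=(q.min(0)+q.max(0))/2
        print(n,round(d["score"],2),np.array(d["point"]),"tool",m,"size",np.ptp(q,axis=0),"world",p+R@np.append(m,0))
E
python3 - <<'E'
from circ import *
s=readout.get_state(); f=grab_frame("wrist"); save(f,"wrist3.png"); print(s["tcp_pos"],s["finger_force"])
circ("bun_bottom",72,s,f); circ("patty",s["tcp_pos"][2]+7,s,f)
for n,z in {"plate_center":58,"grill":0,"lid_hinge":112,"lid_handle":342}.items():
    for d in finder.tip_of(n,"wrist")[:2]: print(n,round(d["score"],2),np.array(d["point"]),atz(f,d["point"],z,s))
E
```

```text
[422.4 116.9 177.2] 11.99986506253481
bun_bottom 0.7 [122.6 317. ] tool [88.5  2.5] size [60.2 60.8] world [485.9 178.6 177.2]
patty 0.66 [288.7 317.5] tool [ 1.  -0.3] size [61.5 60.6] world [422.9 117.8 177.2]
```

View pics/wrist3.png

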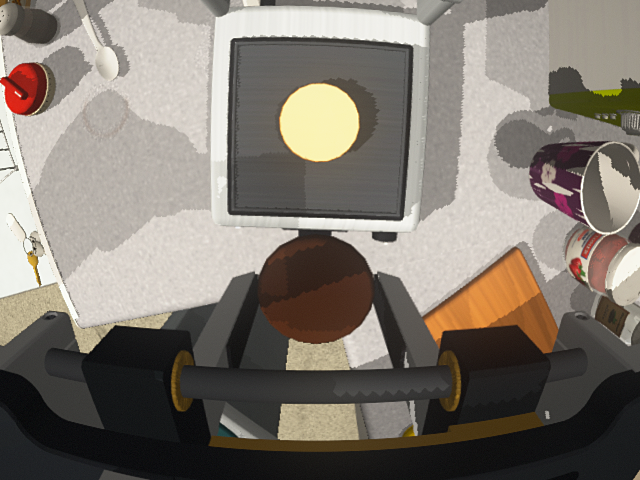

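The wrist view shows the patty held level at (289,317) and the bun bottom at (122,318). The plate's corners are near (38,231), (44,411), (220,404) and (214,229).

Run:
```python
from circ import *
s=readout.get_state(); f=grab_frame("wrist"); R=np.array(s["tool_rot"]); p=np.array(s["tcp_pos"])
P=[atz(f,x,58,s) for x in [(38,231),(44,411),(220,404),(214,229)]]
c=np.mean(P,0); print(P,c,R.T@(c-p))
for a,b in [(0,1),(3,2),(3,0),(2,1)]: print((R.T@(P[b]-P[a]))[:2])
```

```text
[array([486.5, 278.5,  58. ]), array([587.2, 173.5,  58. ]), array([482.1,  70. ,  58. ]), array([380.6, 176.7,  58. ])] [484.1 174.7  58. ] [ 85.    2.6 118.9]
[ -4.6 145.4]
[ -5.3 147.1]
[146.9   4.5]
[147.5   2.8]
```

drive_tool(
  steps=[
    {"linear":[22,0.7,0],"twist":[0,0,0],"claw":0.45},
    {"linear":[22,0.7,0],"twist":[0,0,0],"claw":0.45},
    {"linear":[22,0.7,10],"twist":[0,0,0],"claw":0.45},
    {"linear":[21.5,0.7,20],"twist":[0,0,0],"claw":0.45},
    {"linear":[0,0,25],"twist":[0,0,0],"claw":0.45},
  ],
)

```text
clock: 10.07
tcp_pos: [488.6, 179.8, 121.5]
tool_rot: [[0.696, 0.718, 0.002], [0.718, -0.696, 0.001], [0.002, 0.001, -1.0]]
contact_force: [0.8, 1.1, -1.0]
gripper_width: 60.7
finger_force: 12.0
```

drive_tool(
  steps=[
    {"linear":[0,0,20],"twist":[0,0,0],"claw":0.45},
    {"linear":[0,0,15],"twist":[0,0,0],"claw":0.45},
    {"linear":[0,0,5],"twist":[0,0,0],"claw":0.45},
    {"linear":[0,0,3],"twist":[0,0,0],"claw":0.45},
    {"linear":[0,0,0],"twist":[0,0,0],"claw":0.45},
  ],
)

```text
clock: 10.48
tcp_pos: [485.9, 176.9, 79.1]
tool_rot: [[0.698, 0.716, -0.0], [0.716, -0.698, -0.0], [-0.0, 0.0, -1.0]]
contact_force: [0.7, -0.7, -0.4]
gripper_width: 60.6
finger_force: 12.0
```

drive_tool(
  steps=[
    {"linear":[0,0,0],"twist":[0,0,0],"claw":0.45},
    {"linear":[0,0,0],"twist":[0,0,0],"claw":0.45},
    {"linear":[0,0,0],"twist":[0,0,0],"claw":0.45},
  ],
)

```text
clock: 10.73
tcp_pos: [486.0, 177.5, 79.7]
tool_rot: [[0.698, 0.716, 0.001], [0.716, -0.698, 0.001], [0.001, -0.0, -1.0]]
contact_force: [0.2, 0.7, -0.8]
gripper_width: 60.6
finger_force: 12.0
```

Now down about 4 mm to touch, then release.

drive_tool(
  steps=[
    {"linear":[0.5,0,2],"twist":[0,0,0],"claw":0.45},
    {"linear":[0,0,1.5],"twist":[0,0,0],"claw":0.45},
    {"linear":[0,0,0],"twist":[0,0,0],"claw":0.45},
    {"linear":[0,0,0],"twist":[0,0,0],"claw":0.45},
  ],
)

```text
clock: 11.07
tcp_pos: [486.0, 177.5, 75.4]
tool_rot: [[0.698, 0.716, -0.0], [0.716, -0.698, -0.0], [-0.0, -0.0, -1.0]]
contact_force: [0.2, -0.1, -0.8]
gripper_width: 60.9
finger_force: 12.0
```

drive_tool(
  steps=[
    {"linear":[0,0,0],"twist":[0,0,0],"claw":0.2},
    {"linear":[0,0,0],"twist":[0,0,0],"claw":0.1},
    {"linear":[0,0,0],"twist":[0,0,0],"claw":0},
    {"linear":[0,0,0],"twist":[0,0,0],"claw":0},
    {"linear":[0,0,0],"twist":[0,0,0],"claw":0},
  ],
)

```text
clock: 11.48
tcp_pos: [486.1, 177.5, 75.5]
tool_rot: [[0.698, 0.716, -0.0], [0.716, -0.698, 0.0], [0.0, -0.0, -1.0]]
contact_force: [0.1, -0.6, -0.3]
gripper_width: 90.5
finger_force: 0.0
```

drive_tool(
  steps=[
    {"linear":[0,0,0],"twist":[0,0,0],"claw":0},
    {"linear":[0,0,-10],"twist":[0,0,0],"claw":0},
    {"linear":[0,0,-30],"twist":[0,0,0],"claw":0},
    {"linear":[0,0,-35],"twist":[0,0,0],"claw":0},
    {"linear":[0,0,-30],"twist":[0,0,0],"claw":0},
  ],
)

```text
clock: 11.9
tcp_pos: [486.2, 176.8, 182.7]
tool_rot: [[0.699, 0.715, 0.0], [0.715, -0.699, -0.0], [-0.0, 0.0, -1.0]]
contact_force: [0.3, -0.7, 1.0]
gripper_width: 93.6
finger_force: 0.0
```

drive_tool(
  steps=[
    {"linear":[0,0,0],"twist":[0,0,0],"claw":0},
    {"linear":[0,0,0],"twist":[0,0,0],"claw":0},
  ],
)

```text
clock: 12.07
tcp_pos: [486.7, 178.0, 182.1]
tool_rot: [[0.698, 0.716, 0.002], [0.716, -0.698, 0.002], [0.003, -0.0, -1.0]]
contact_force: [0.1, 0.1, -0.0]
gripper_width: 94.0
finger_force: 0.0
```

Run:
```python
from circ import *
s=readout.get_state(); f=grab_frame("wrist"); save(f,"wrist4.png"); print(s["tcp_pos"])
circ("patty",82,s,f); circ("bun_bottom",72,s,f)
```

```text
[486.7 178.  182.1]
patty 0.78 [236.9 315. ] tool [-0.6  0.1] size [60.5 60. ] world [486.3 177.5 182.1]
bun_bottom 0.65 [197.2 314.3] tool [23.8 -1.5] size [14.5 48. ] world [502.2 196.1 182.2]
```

View pics/wrist4.png

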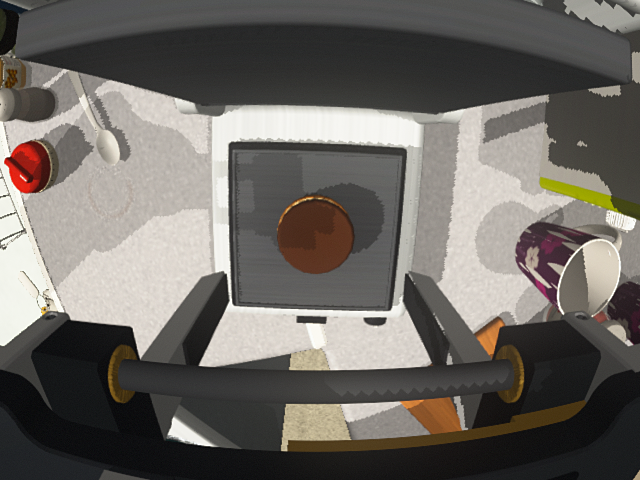

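The patty is lying on the bun bottom at (237,315), and only a thin bun rim shows behind it. Next is the bun top.

drive_tool(
  steps=[
    {"linear":[-27,24.5,0],"twist":[0,0,0],"claw":0},
    {"linear":[-27,24.5,0],"twist":[0,0,0],"claw":0},
    {"linear":[-27,24.5,0],"twist":[0,0,0],"claw":0},
    {"linear":[-27,24.5,0],"twist":[0,0,0],"claw":0},
    {"linear":[-27,24.5,0],"twist":[0,0,0],"claw":0},
  ],
)

```text
clock: 12.63
tcp_pos: [478.7, -6.3, 179.8]
tool_rot: [[0.698, 0.716, -0.001], [0.716, -0.698, -0.0], [-0.001, -0.001, -1.0]]
contact_force: [1.4, 0.3, -0.9]
gripper_width: 93.9
finger_force: 0.0
```

drive_tool(
  steps=[
    {"linear":[-27,24.5,0],"twist":[0,0,0],"claw":0},
    {"linear":[-27,24.5,0],"twist":[0,0,0],"claw":0},
    {"linear":[-27,24.5,10],"twist":[0,0,0],"claw":0},
    {"linear":[-27,24.5,20],"twist":[0,0,0],"claw":0},
    {"linear":[-27,24.5,20],"twist":[0,0,0],"claw":0},
  ],
)

```text
clock: 13.05
tcp_pos: [472.9, -183.0, 132.2]
tool_rot: [[0.698, 0.716, -0.001], [0.716, -0.698, 0.0], [-0.0, -0.001, -1.0]]
contact_force: [0.8, 0.3, 0.4]
gripper_width: 94.2
finger_force: 0.0
```

drive_tool(
  steps=[
    {"linear":[-27,24.5,10],"twist":[0,0,0],"claw":0},
    {"linear":[0,0,0],"twist":[0,0,0],"claw":0},
    {"linear":[0,0,0],"twist":[0,0,0],"claw":0},
  ],
)

```text
clock: 13.3
tcp_pos: [470.3, -220.6, 122.1]
tool_rot: [[0.702, 0.712, -0.003], [0.712, -0.702, -0.001], [-0.003, -0.002, -1.0]]
contact_force: [0.5, 1.5, 1.1]
gripper_width: 93.9
finger_force: 0.0
```

Run:
```python
from circ import *
s=readout.get_state(); f=grab_frame("wrist"); save(f,"wrist5.png"); print(s["tcp_pos"],s["tool_rot"])
circ("bun_top",24,s,f,4)
for d in finder.tip_of("bun_top","wrist")[:3]: print(np.array(d["point"]),np.array(s["tool_rot"]).T@(atz(f,d["point"],14,s)-s["tcp_pos"]))
```

```text
[ 470.3 -220.6  122.1] [[ 0.7  0.7 -0. ]
 [ 0.7 -0.7 -0. ]
 [-0.  -0.  -1. ]]
bun_top 0.96 [334.6 213.3] tool [-99.3 -94.7] size [35.8 20.4] world [ 333.1 -224.8  122.5]
bun_top 0.89 [235.1 323.8] tool [-1.3  7.5] size [61.2 60.4] world [ 474.7 -226.8  122.1]
bun_top 0.75 [414.8 338.4] tool [-185.1   25.7] size [35.1 57.2] world [ 358.7 -370.5  122.6]
[235.9 321.8] [ -2.    4.8 108.1]
[401.4 341.3] [-174.8   25.5  108.5]
[302.5 474.3] [-65.8 145.7 108.1]
```

drive_tool(
  steps=[
    {"linear":[-1.3,6.5,15],"twist":[0,0,0],"claw":0},
    {"linear":[0,0,30],"twist":[0,0,0],"claw":0},
    {"linear":[0,0,25],"twist":[0,0,0],"claw":0},
    {"linear":[0,0,15],"twist":[0,0,0],"claw":0},
    {"linear":[0,0,10],"twist":[0,0,0],"claw":0},
  ],
)

```text
clock: 13.87
tcp_pos: [475.9, -221.5, 27.0]
tool_rot: [[0.696, 0.718, -0.001], [0.718, -0.696, 0.001], [-0.0, -0.002, -1.0]]
contact_force: [0.1, -0.0, 1.2]
gripper_width: 93.9
finger_force: 0.0
```

drive_tool(
  steps=[
    {"linear":[0,0,5],"twist":[0,0,0],"claw":0},
    {"linear":[0,0,0],"twist":[0,0,0],"claw":0},
    {"linear":[0,0,0],"twist":[0,0,0],"claw":0},
  ],
)

```text
clock: 14.12
tcp_pos: [476.5, -223.1, 24.1]
tool_rot: [[0.697, 0.717, 0.001], [0.717, -0.697, -0.0], [0.0, 0.001, -1.0]]
contact_force: [-0.3, -0.2, 0.8]
gripper_width: 93.9
finger_force: 0.0
```

Run:
```python
from circ import *
s=readout.get_state(); f=grab_frame("wrist"); print(s["tcp_pos"])
circ("bun_top",24,s,f,4)
```

```text
[ 476.5 -223.1   24.1]
bun_top 0.66 [415.  176.9] tool [-96.1 -94.7] size [22.7 10.8] world [ 341.6 -225.9   24. ]
bun_top 0.61 [290.8 313.5] tool [-4.6  0.7] size [63.5 60.7] world [ 473.8 -226.9   24.1]
```

drive_tool(
  steps=[
    {"linear":[-4,0.8,3],"twist":[0,0,0],"claw":0},
    {"linear":[0,0,4],"twist":[0,0,0],"claw":0},
    {"linear":[0,0,0],"twist":[0,0,0],"claw":0},
    {"linear":[0,0,0],"twist":[0,0,0],"claw":0.45},
    {"linear":[0,0,0],"twist":[0,0,0],"claw":0.45},
  ],
  force=12,
)

```text
clock: 14.63
tcp_pos: [473.7, -226.8, 16.5]
tool_rot: [[0.698, 0.716, -0.0], [0.716, -0.698, 0.0], [0.0, -0.0, -1.0]]
contact_force: [-0.1, 0.2, -0.9]
gripper_width: 83.9
finger_force: 0.0
```

drive_tool(
  steps=[
    {"linear":[0,0,0],"twist":[0,0,0],"claw":0.45},
    {"linear":[0,0,0],"twist":[0,0,0],"claw":0.45},
    {"linear":[0,0,0],"twist":[0,0,0],"claw":0.45},
    {"linear":[0,0,0],"twist":[0,0,0],"claw":0.45},
    {"linear":[0,0,0],"twist":[0,0,0],"claw":0.45},
  ],
)

```text
clock: 15.05
tcp_pos: [473.8, -226.8, 16.5]
tool_rot: [[0.698, 0.716, 0.0], [0.716, -0.698, -0.0], [0.0, 0.0, -1.0]]
contact_force: [0.1, 0.5, 0.3]
gripper_width: 60.9
finger_force: 12.0
```

drive_tool(
  steps=[
    {"linear":[0,0,0],"twist":[0,0,0],"claw":0.45},
    {"linear":[0,0,0],"twist":[0,0,0],"claw":0.45},
  ],
)

```text
clock: 15.22
tcp_pos: [473.8, -226.7, 16.5]
tool_rot: [[0.698, 0.716, 0.0], [0.716, -0.698, 0.0], [0.0, 0.0, -1.0]]
contact_force: [0.0, 0.1, 0.3]
gripper_width: 60.7
finger_force: 12.0
```

drive_tool(
  steps=[
    {"linear":[0,0,-15],"twist":[0,0,0],"claw":0.45},
    {"linear":[0,0,-30],"twist":[0,0,0],"claw":0.45},
    {"linear":[0,0,-35],"twist":[0,0,0],"claw":0.45},
    {"linear":[0,0,-30],"twist":[0,0,0],"claw":0.45},
    {"linear":[12,-15,-20],"twist":[0,0,0],"claw":0.45},
  ],
)

```text
clock: 15.63
tcp_pos: [471.6, -210.7, 149.2]
tool_rot: [[0.701, 0.714, 0.002], [0.714, -0.701, -0.002], [0.0, 0.003, -1.0]]
contact_force: [1.0, -0.0, 1.2]
gripper_width: 61.0
finger_force: 12.0
```

drive_tool(
  steps=[
    {"linear":[23,-31,-10],"twist":[0,0,0],"claw":0.45},
    {"linear":[23,-31,-10],"twist":[0,0,0],"claw":0.45},
    {"linear":[23,-31,-10],"twist":[0,0,0],"claw":0.45},
    {"linear":[23,-31,0],"twist":[0,0,0],"claw":0.45},
    {"linear":[23,-31,0],"twist":[0,0,0],"claw":0.45},
  ],
)

```text
clock: 16.05
tcp_pos: [443.7, -33.0, 173.2]
tool_rot: [[0.698, 0.716, 0.001], [0.716, -0.698, 0.0], [0.001, 0.001, -1.0]]
contact_force: [1.0, 0.5, -0.1]
gripper_width: 61.2
finger_force: 12.0
```

drive_tool(
  steps=[
    {"linear":[23,-31,0],"twist":[0,0,0],"claw":0.45},
    {"linear":[23,-31,0],"twist":[0,0,0],"claw":0.45},
    {"linear":[23,-31,0],"twist":[0,0,0],"claw":0.45},
    {"linear":[13,-14,0],"twist":[0,0,0],"claw":0.45},
    {"linear":[0,0,0],"twist":[0,0,0],"claw":0.45},
  ],
)

```text
clock: 16.47
tcp_pos: [424.1, 103.4, 172.8]
tool_rot: [[0.694, 0.72, 0.0], [0.72, -0.694, -0.0], [0.0, 0.0, -1.0]]
contact_force: [0.6, 0.5, -0.4]
gripper_width: 61.2
finger_force: 12.0
```

drive_tool(
  steps=[
    {"linear":[0,0,0],"twist":[0,0,0],"claw":0.45},
    {"linear":[0,0,0],"twist":[0,0,0],"claw":0.45},
  ],
)

```text
clock: 16.63
tcp_pos: [424.8, 98.4, 172.9]
tool_rot: [[0.698, 0.716, 0.0], [0.716, -0.698, -0.001], [-0.0, 0.001, -1.0]]
contact_force: [0.1, 0.6, 0.1]
gripper_width: 61.0
finger_force: 12.0
```

Run:
```python
from circ import *
s=readout.get_state(); f=grab_frame("wrist"); save(f,"wrist6.png"); print(s["tcp_pos"],s["finger_force"])
circ("patty",82,s,f); circ("bun_top",s["tcp_pos"][2]+7.5,s,f)
```

```text
[424.8  98.4 172.9] 11.999791483394802
patty 0.5 [47.6 85.1] tool [ 178.4 -193.6] size [73.8 48. ] world [410.8 361.3 172.7]
bun_top 0.79 [289.2 315.1] tool [-0.6 -0.2] size [63.  61.1] world [424.2  98.1 172.9]
bun_top 0.63 [431.1 403.6] tool [-99.5  57.9] size [17.3 14.6] world [396.8 -13.2 172.9]
```

drive_tool(
  steps=[
    {"linear":[25,-2.8,0],"twist":[0,0,0],"claw":0.45},
    {"linear":[25,-2.8,0],"twist":[0,0,0],"claw":0.45},
    {"linear":[25,-2.9,5],"twist":[0,0,0],"claw":0.45},
    {"linear":[25.5,-2.9,15],"twist":[0,0,0],"claw":0.45},
    {"linear":[0,0,25],"twist":[0,0,0],"claw":0.45},
  ],
)

```text
clock: 17.2
tcp_pos: [490.1, 182.1, 128.1]
tool_rot: [[0.696, 0.718, 0.004], [0.718, -0.696, 0.001], [0.003, 0.002, -1.0]]
contact_force: [0.4, 1.2, -0.4]
gripper_width: 60.8
finger_force: 12.0
```

drive_tool(
  steps=[
    {"linear":[0,0,20],"twist":[0,0,0],"claw":0.45},
    {"linear":[0,0,12],"twist":[0,0,0],"claw":0.45},
    {"linear":[0,0,5],"twist":[0,0,0],"claw":0.45},
    {"linear":[0,0,0],"twist":[0,0,0],"claw":0.45},
    {"linear":[0,0,0],"twist":[0,0,0],"claw":0.45},
  ],
)

```text
clock: 17.62
tcp_pos: [487.3, 178.6, 91.7]
tool_rot: [[0.699, 0.716, 0.001], [0.716, -0.699, -0.0], [0.001, 0.001, -1.0]]
contact_force: [0.6, -0.1, -0.2]
gripper_width: 60.6
finger_force: 12.0
```

drive_tool(
  steps=[
    {"linear":[0,0,0],"twist":[0,0,0],"claw":0.45},
    {"linear":[0,0,0],"twist":[0,0,0],"claw":0.45},
  ],
)

```text
clock: 17.78
tcp_pos: [487.2, 179.2, 91.8]
tool_rot: [[0.698, 0.716, 0.001], [0.716, -0.698, 0.0], [0.001, 0.001, -1.0]]
contact_force: [-0.0, -0.5, -0.3]
gripper_width: 60.4
finger_force: 12.0
```

drive_tool(
  steps=[
    {"linear":[-1.5,0,2],"twist":[0,0,0],"claw":0.45},
    {"linear":[0,0,3],"twist":[0,0,0],"claw":0.45},
    {"linear":[0,0,1.5],"twist":[0,0,0],"claw":0.45},
    {"linear":[0,0,0],"twist":[0,0,0],"claw":0.45},
    {"linear":[0,0,0],"twist":[0,0,0],"claw":0.45},
  ],
)

```text
clock: 18.2
tcp_pos: [485.7, 177.9, 84.2]
tool_rot: [[0.698, 0.716, 0.0], [0.716, -0.698, -0.001], [-0.0, 0.001, -1.0]]
contact_force: [-0.2, -0.3, -0.3]
gripper_width: 60.8
finger_force: 12.0
```

drive_tool(
  steps=[
    {"linear":[0,0,0],"twist":[0,0,0],"claw":0.2},
    {"linear":[0,0,0],"twist":[0,0,0],"claw":0.1},
    {"linear":[0,0,0],"twist":[0,0,0],"claw":0},
    {"linear":[0,0,0],"twist":[0,0,0],"claw":0},
    {"linear":[0,0,0],"twist":[0,0,0],"claw":0},
  ],
)

```text
clock: 18.62
tcp_pos: [485.8, 177.9, 84.4]
tool_rot: [[0.698, 0.716, 0.0], [0.716, -0.698, -0.001], [-0.0, 0.001, -1.0]]
contact_force: [-0.5, -0.4, -0.0]
gripper_width: 90.9
finger_force: 0.0
```

drive_tool(
  steps=[
    {"linear":[0,0,0],"twist":[0,0,0],"claw":0},
    {"linear":[0,0,-10],"twist":[0,0,0],"claw":0},
    {"linear":[0,0,-30],"twist":[0,0,0],"claw":0},
    {"linear":[0,0,-35],"twist":[0,0,0],"claw":0},
    {"linear":[0,0,-30],"twist":[0,0,0],"claw":0},
  ],
)

```text
clock: 19.03
tcp_pos: [485.8, 177.2, 191.6]
tool_rot: [[0.699, 0.715, 0.0], [0.715, -0.699, -0.001], [-0.001, 0.001, -1.0]]
contact_force: [-0.3, 0.5, -0.1]
gripper_width: 94.0
finger_force: 0.0
```

drive_tool(
  steps=[
    {"linear":[0,0,0],"twist":[0,0,0],"claw":0},
    {"linear":[0,0,0],"twist":[0,0,0],"claw":0},
  ],
)

```text
clock: 19.2
tcp_pos: [486.3, 178.4, 191.0]
tool_rot: [[0.698, 0.716, 0.002], [0.716, -0.698, 0.001], [0.003, 0.001, -1.0]]
contact_force: [-0.2, -0.1, -0.7]
gripper_width: 94.1
finger_force: 0.0
```

Run:
```python
from circ import *
s=readout.get_state(); f=grab_frame("wrist"); save(f,"wrist7.png"); print(s["tcp_pos"])
circ("bun_top",92,s,f)
```

```text
[486.3 178.4 191. ]
bun_top 0.87 [236.4 311.9] tool [-1.2 -0.7] size [62.  60.1] world [485. 178. 191.]
bun_top 0.48 [199.6 325.4] tool [27.5  3.3] size [ 7.8 32.1] world [507.8 195.8 191.1]
```

View pics/wrist7.png

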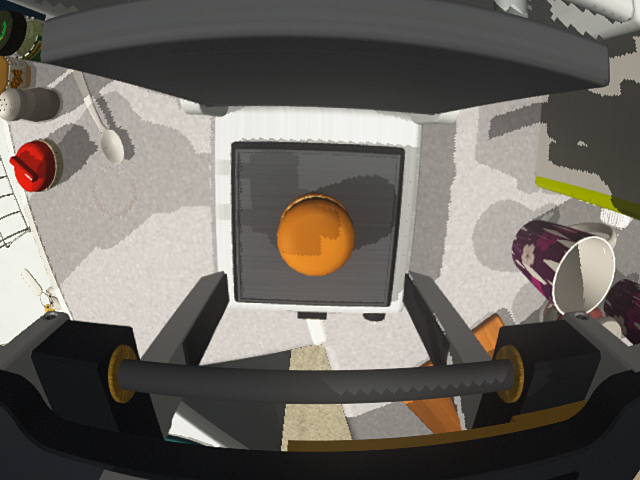

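The burger is stacked and centred, with the dome at (237,315). The next job is the lid.

drive_tool(
  steps=[
    {"linear":[-10,0,-25],"twist":[0,0,0],"claw":0},
    {"linear":[-20,0,-35],"twist":[0,0,0],"claw":0},
    {"linear":[-20,0,-35],"twist":[0,0,0],"claw":0},
    {"linear":[-10,0,-35],"twist":[0,0,0],"claw":0},
    {"linear":[0,0,-35],"twist":[0,0,0],"claw":0},
  ],
)

```text
clock: 19.72
tcp_pos: [443.9, 134.3, 351.7]
tool_rot: [[0.7, 0.714, -0.001], [0.714, -0.7, -0.001], [-0.002, -0.0, -1.0]]
contact_force: [0.6, 1.2, -0.6]
gripper_width: 93.8
finger_force: 0.0
```

drive_tool(
  steps=[
    {"linear":[0,0,-35],"twist":[0,0,0],"claw":0},
    {"linear":[0,0,-35],"twist":[0,0,0],"claw":0},
    {"linear":[0,0,0],"twist":[0,0,0],"claw":0},
    {"linear":[0,0,0],"twist":[0,0,0],"claw":0},
  ],
)

```text
clock: 20.05
tcp_pos: [445.1, 137.1, 421.9]
tool_rot: [[0.697, 0.717, 0.001], [0.717, -0.697, 0.0], [0.001, 0.001, -1.0]]
contact_force: [-0.8, 0.0, -0.8]
gripper_width: 94.0
finger_force: 0.0
```

Run:
```python
from circ import *
s=readout.get_state(); print(s["tcp_pos"],np.array(s["joint_positions"]))
f=grab_frame("wrist"); save(f,"wrist8.png")
for n,z in {"lid_handle":342}.items():
    for d in finder.tip_of(n,"wrist")[:2]+finder.silhouettes(n,"wrist")[:2]: print(n,round(d["score"],2),np.array(d["point"]),atz(f,d["point"],z,s))
f=grab_frame("top")
for d in finder.tip_of(n,"top")[:2]+finder.silhouettes(n,"top")[:2]: print(n,round(d["score"],2),np.array(d["point"]),atz(f,d["point"],z,s))
```

```text
[445.1 137.1 421.9] [-88.8  -5.4  64.1  96.2   4.8  86.  -69.3]
```

View pics/wrist8.png

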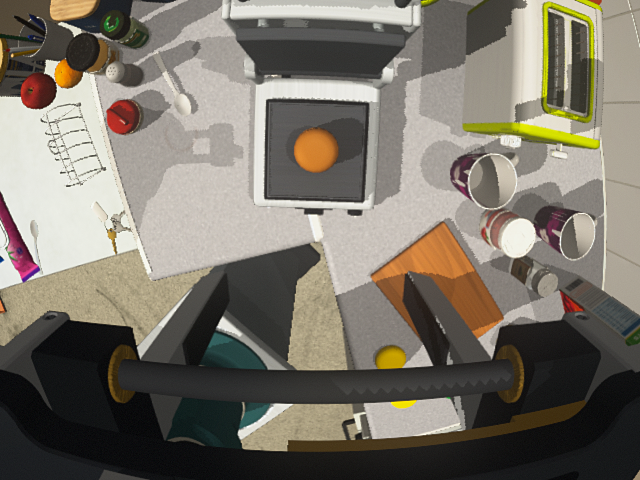

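The lid is upright, with its handle at about (10,320) in the view. J7 allows a −88° turn, so I'll rotate the tool so the fingers straddle the handle.

drive_tool(
  steps=[
    {"linear":[0,0,0],"twist":[0,0,-0.12],"claw":0},
    {"linear":[0,0,0],"twist":[0,0,-0.12],"claw":0},
    {"linear":[0,0,0],"twist":[0,0,-0.12],"claw":0},
    {"linear":[0,0,0],"twist":[0,0,-0.12],"claw":0},
    {"linear":[0,0,0],"twist":[0,0,-0.12],"claw":0},
  ],
)

```text
clock: 20.77
tcp_pos: [444.8, 136.7, 420.9]
tool_rot: [[0.166, 0.986, 0.0], [0.986, -0.166, -0.001], [-0.001, 0.0, -1.0]]
contact_force: [0.2, -0.5, -0.5]
gripper_width: 93.9
finger_force: 0.0
```

drive_tool(
  steps=[
    {"linear":[0,0,0],"twist":[0,0,-0.12],"claw":0},
    {"linear":[0,0,0],"twist":[0,0,-0.12],"claw":0},
    {"linear":[0,0,0],"twist":[0,0,-0.12],"claw":0},
    {"linear":[0,0,0],"twist":[0,0,-0.12],"claw":0},
    {"linear":[0,0,0],"twist":[0,0,-0.12],"claw":0},
  ],
)

```text
clock: 21.18
tcp_pos: [444.8, 136.7, 420.9]
tool_rot: [[-0.42, 0.907, 0.0], [0.907, 0.42, -0.001], [-0.001, -0.0, -1.0]]
contact_force: [-0.8, -0.2, 0.5]
gripper_width: 94.1
finger_force: 0.0
```

drive_tool(
  steps=[
    {"linear":[0,0,0],"twist":[0,0,-0.12],"claw":0},
    {"linear":[0,0,0],"twist":[0,0,-0.12],"claw":0},
    {"linear":[0,0,0],"twist":[0,0,-0.1],"claw":0},
    {"linear":[0,0,0],"twist":[0,0,0],"claw":0},
    {"linear":[0,0,0],"twist":[0,0,0],"claw":0},
  ],
)

```text
clock: 21.6
tcp_pos: [444.8, 136.8, 421.1]
tool_rot: [[-0.692, 0.722, 0.0], [0.722, 0.692, -0.001], [-0.001, -0.001, -1.0]]
contact_force: [-0.7, -0.2, 0.9]
gripper_width: 94.1
finger_force: 0.0
```

Run:
```python
from circ import *
s=readout.get_state(); print(s["tcp_pos"],np.array(s["joint_positions"]),np.array(s["tool_rot"])*100)
```

```text
[444.8 136.8 421.1] [-97.9  -8.5  70.2  96.4   8.   86.5  15.5] [[ -69.2   72.2    0. ]
 [  72.2   69.2   -0.1]
 [  -0.1   -0.1 -100. ]]
```

drive_tool(
  steps=[
    {"linear":[0,20,0],"twist":[0,0,0],"claw":0},
    {"linear":[0,20,0],"twist":[0,0,0],"claw":0},
    {"linear":[0,20,0],"twist":[0,0,0],"claw":0},
  ],
)

```text
clock: 21.85
tcp_pos: [482.6, 174.5, 422.0]
tool_rot: [[-0.692, 0.722, -0.0], [0.722, 0.692, 0.001], [0.001, 0.0, -1.0]]
contact_force: [-2.1, 1.6, 1.0]
gripper_width: 94.1
finger_force: 0.0
```

Run:
```python
from circ import *
s=readout.get_state(); print(s["tcp_pos"],np.array(s["joint_positions"]),np.array(s["joint_velocities"]))
```

```text
[482.6 174.5 422. ] [-84.6   9.7  71.   90.6  -9.3  86.3  30.7] [ 45.9  64.9  -0.2 -27.7 -59.1   7.   45. ]
```

drive_tool(
  steps=[
    {"linear":[0,25,0],"twist":[0,0,0],"claw":0},
    {"linear":[0,25,0],"twist":[0,0,0],"claw":0},
    {"linear":[0,25,0],"twist":[0,0,0],"claw":0},
    {"linear":[0,25,0],"twist":[0,0,0],"claw":0},
    {"linear":[0,20,0],"twist":[0,0,0],"claw":0},
  ],
)

```text
clock: 22.27
tcp_pos: [569.5, 258.1, 420.7]
tool_rot: [[-0.692, 0.722, -0.002], [0.722, 0.692, -0.002], [-0.0, -0.003, -1.0]]
contact_force: [-0.3, 0.2, 1.6]
gripper_width: 94.3
finger_force: 0.0
```

drive_tool(
  steps=[
    {"linear":[0,0,0],"twist":[0,0,0],"claw":0},
    {"linear":[0,0,0],"twist":[0,0,0],"claw":0},
  ],
)

```text
clock: 22.43
tcp_pos: [568.7, 256.7, 421.1]
tool_rot: [[-0.692, 0.722, -0.001], [0.722, 0.692, -0.003], [-0.001, -0.003, -1.0]]
contact_force: [-0.2, -0.6, -0.1]
gripper_width: 94.1
finger_force: 0.0
```

Run:
```python
from circ import *
s=readout.get_state(); print(s["tcp_pos"],np.array(s["joint_positions"]),np.array(s["tool_rot"])*100)
f=grab_frame("wrist"); save(f,"wrist9.png"); n="lid_handle"; R=np.array(s["tool_rot"])
for d in finder.tip_of(n,"wrist")[:2]+finder.silhouettes(n,"wrist")[:2]:
    a=atz(f,d["point"],342,s); print(n,round(d["score"],2),np.array(d["point"]),a,R.T@(a-s["tcp_pos"]))
```

```text
[568.7 256.7 421.1] [-67.4  27.4  63.1  74.9 -24.1  91.8  35.9] [[ -69.2   72.2   -0.1]
 [  72.2   69.2   -0.3]
 [  -0.1   -0.3 -100. ]]
lid_handle 0.67 [242.1 344.8] [583.5 272.4 342. ] [ 1.2 21.7 79. ]
lid_handle 0.69 [237.3 342.9] [580. 274. 342.] [ 4.8 20.3 79. ]
lid_handle 0.34 [217.9 332. ] [564.1 278.9 342. ] [19.3 12.2 79. ]
```

View pics/wrist9.png

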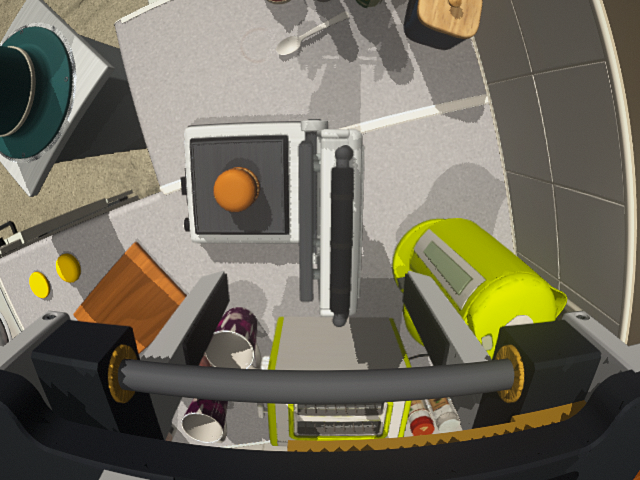

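The wrist view shows the black handle from (155,343) to (320,341), parallel to the tool x axis and about 20 mm along +y. I'll centre on it and descend so the fingers straddle it.

drive_tool(
  steps=[
    {"linear":[1,10,0],"twist":[0,0,0],"claw":0},
    {"linear":[1,10,10],"twist":[0,0,0],"claw":0},
    {"linear":[0,0,25],"twist":[0,0,0],"claw":0},
    {"linear":[0,0,25],"twist":[0,0,0],"claw":0},
    {"linear":[0,0,20],"twist":[0,0,0],"claw":0},
  ],
)

```text
clock: 23.0
tcp_pos: [580.7, 272.3, 340.1]
tool_rot: [[-0.694, 0.72, -0.001], [0.72, 0.694, -0.001], [0.0, -0.001, -1.0]]
contact_force: [1.2, -0.1, 0.2]
gripper_width: 93.9
finger_force: 0.0
```

drive_tool(
  steps=[
    {"linear":[0,0,10],"twist":[0,0,0],"claw":0},
    {"linear":[0,0,6],"twist":[0,0,0],"claw":0},
    {"linear":[0,0,0],"twist":[0,0,0],"claw":0},
    {"linear":[0,0,0],"twist":[0,0,0],"claw":0},
  ],
)

```text
clock: 23.33
tcp_pos: [581.4, 272.1, 327.1]
tool_rot: [[-0.694, 0.72, 0.001], [0.72, 0.694, -0.0], [-0.001, 0.0, -1.0]]
contact_force: [0.6, 0.5, -0.5]
gripper_width: 94.4
finger_force: 0.0
```

Run:
```python
from circ import *
s=readout.get_state(); print(s["tcp_pos"],np.array(s["joint_positions"]),np.array(s["contact_force"]))
f=grab_frame("wrist"); n="lid_handle"; R=np.array(s["tool_rot"])
for d in finder.tip_of(n,"wrist")[:1]+finder.silhouettes(n,"wrist")[:1]:
    a=atz(f,d["point"],342,s); print(n,round(d["score"],2),np.array(d["point"]),a,R.T@(a-s["tcp_pos"]))
```

```text
[581.4 272.1 327.1] [-67.   31.5  60.8  82.  -27.4  82.2  37.7] [ 0.6  0.5 -0.5]
lid_handle 0.79 [303.3 315.3] [583. 271. 342.] [ -1.9   0.3 -14.9]
lid_handle 0.68 [275.9 314. ] [572.4 281.1 342. ] [ 12.7  -0.3 -14.9]
```

drive_tool(
  steps=[
    {"linear":[0,0,0],"twist":[0,0,0],"claw":1},
    {"linear":[0,0,0],"twist":[0,0,0],"claw":1},
    {"linear":[0,0,0],"twist":[0,0,0],"claw":1},
    {"linear":[0,0,0],"twist":[0,0,0],"claw":1},
    {"linear":[0,0,0],"twist":[0,0,0],"claw":1},
  ],
  force=25,
)

```text
clock: 23.9
tcp_pos: [581.2, 272.1, 326.4]
tool_rot: [[-0.694, 0.72, -0.0], [0.72, 0.694, -0.001], [-0.0, -0.001, -1.0]]
contact_force: [0.4, 0.7, 0.2]
gripper_width: 64.4
finger_force: 0.0
```

drive_tool(
  steps=[
    {"linear":[0,0,0],"twist":[0,0,0],"claw":1},
    {"linear":[0,0,0],"twist":[0,0,0],"claw":1},
    {"linear":[0,0,0],"twist":[0,0,0],"claw":1},
    {"linear":[0,0,0],"twist":[0,0,0],"claw":1},
    {"linear":[0,0,0],"twist":[0,0,0],"claw":1},
  ],
)

```text
clock: 24.32
tcp_pos: [581.2, 272.1, 326.3]
tool_rot: [[-0.694, 0.72, -0.0], [0.72, 0.694, -0.001], [-0.0, -0.001, -1.0]]
contact_force: [0.3, 0.6, 1.1]
gripper_width: 30.4
finger_force: 0.0
```

drive_tool(
  steps=[
    {"linear":[0,0,0],"twist":[0,0,0],"claw":1},
    {"linear":[0,0,0],"twist":[0,0,0],"claw":1},
    {"linear":[0,0,0],"twist":[0,0,0],"claw":1},
    {"linear":[0,0,0],"twist":[0,0,0],"claw":1},
  ],
)

```text
clock: 24.65
tcp_pos: [581.2, 272.0, 326.3]
tool_rot: [[-0.694, 0.72, -0.0], [0.72, 0.694, -0.001], [-0.0, -0.001, -1.0]]
contact_force: [-0.1, 0.2, 0.9]
gripper_width: 15.2
finger_force: 25.0
```

Run:
```python
from circ import *
s=readout.get_state(); print(s["tcp_pos"],s["contact_force"],s["gripper_width"])
h=np.array([566.8,254.6]);d=np.array([np.cos(np.radians(44)),np.sin(np.radians(44))])
b=(np.array(s["tcp_pos"])[:2]-h)@d; print("behind",b)
t=np.arange(1.60,-.01,-.05)+.0695; f=230.6*np.cos(t); z=230.6*np.sin(t)+112
for i in range(len(t)-1): print(round(t[i+1]-.0695,2),"y",round(-(f[i+1]-f[i]),1),"z",round(z[i]-z[i+1],1), "abs f %.0f z %.0f"%(f[i+1],z[i+1]))
```

```text
[581.2 272.  326.3] [-0.1  0.2  0.9] 15.185699914111746
behind 22.48968781065246
1.55 y -11.5 z -0.8 abs f -11 z 342
1.5 y -11.5 z -0.3 abs f 0 z 343
1.45 y -11.5 z 0.3 abs f 12 z 342
1.4 y -11.5 z 0.9 abs f 23 z 341
1.35 y -11.4 z 1.5 abs f 35 z 340
1.3 y -11.4 z 2.0 abs f 46 z 338
1.25 y -11.2 z 2.6 abs f 57 z 335
1.2 y -11.1 z 3.1 abs f 68 z 332
1.15 y -10.9 z 3.7 abs f 79 z 329
1.1 y -10.7 z 4.2 abs f 90 z 324
1.05 y -10.5 z 4.8 abs f 101 z 320
1.0 y -10.2 z 5.3 abs f 111 z 314
0.95 y -10.0 z 5.8 abs f 121 z 308
0.9 y -9.7 z 6.3 abs f 130 z 302
0.85 y -9.3 z 6.8 abs f 140 z 295
0.8 y -9.0 z 7.2 abs f 149 z 288
0.75 y -8.6 z 7.7 abs f 157 z 281
0.7 y -8.2 z 8.1 abs f 166 z 272
0.65 y -7.8 z 8.5 abs f 173 z 264
0.6 y -7.4 z 8.9 abs f 181 z 255
0.55 y -6.9 z 9.2 abs f 188 z 246
0.5 y -6.5 z 9.6 abs f 194 z 236
0.45 y -6.0 z 9.9 abs f 200 z 226
0.4 y -5.5 z 10.1 abs f 206 z 216
0.35 y -5.0 z 10.4 abs f 211 z 206
0.3 y -4.4 z 10.6 abs f 215 z 195
0.25 y -3.9 z 10.9 abs f 219 z 184
0.2 y -3.3 z 11.0 abs f 222 z 173
0.15 y -2.8 z 11.2 abs f 225 z 162
0.1 y -2.2 z 11.3 abs f 227 z 151
0.05 y -1.7 z 11.4 abs f 229 z 139
-0.0 y -1.1 z 11.5 abs f 230 z 128
```

drive_tool(
  steps=[
    {"linear":[0,-6,0],"twist":[0,0,0],"claw":1},
    {"linear":[0,-11.5,-0.5],"twist":[0,0,0],"claw":1},
    {"linear":[0,-11.5,-0.2],"twist":[0,0,0],"claw":1},
    {"linear":[0,-11.5,0.3],"twist":[0,0,0],"claw":1},
    {"linear":[0,-11.5,0.9],"twist":[0,0,0],"claw":1},
  ],
)

```text
clock: 25.07
tcp_pos: [543.1, 235.6, 325.6]
tool_rot: [[-0.694, 0.72, -0.001], [0.72, 0.694, -0.0], [0.0, -0.001, -1.0]]
contact_force: [0.5, 0.6, -6.9]
gripper_width: 15.1
finger_force: 25.0
```

drive_tool(
  steps=[
    {"linear":[0,-11.5,1.5],"twist":[0,0,0],"claw":1},
    {"linear":[0,-11.4,2],"twist":[0,0,0],"claw":1},
    {"linear":[0,-11.2,2.5],"twist":[0,0,0],"claw":1},
    {"linear":[0,-11,3],"twist":[0,0,0],"claw":1},
    {"linear":[0,-11,3.5],"twist":[0,0,0],"claw":1},
  ],
)

```text
clock: 25.48
tcp_pos: [502.5, 197.0, 311.6]
tool_rot: [[-0.695, 0.719, -0.001], [0.719, 0.695, -0.001], [-0.0, -0.001, -1.0]]
contact_force: [13.9, 5.6, -30.0]
gripper_width: 15.5
finger_force: 25.0
```

```bash
cat > st.py <<'E'
from circ import *
s=readout.get_state(); p=np.array(s["tcp_pos"]); d=np.array([np.cos(np.radians(44)),np.sin(np.radians(44))])
fw=-(p[:2]-[566.8,254.6])@d; z=p[2]+15.5
R=np.array(s["tool_rot"])
print("fwd %.1f z %.1f r %.1f theta %.3f"%(fw,z,np.hypot(fw,z-112),np.arctan2(z-112,fw)-.0695),"F tool",R.T@s["contact_force"],"w",s["gripper_width"],s["finger_force"],"J",np.array(s["joint_positions"]),"clock",s["clock"])
E
python3 st.py
```

```text
fwd 86.2 z 327.1 r 231.8 theta 1.120 F tool [-5.6 13.9 30. ] w 15.488752349432776 25.00743806362152 J [-77.5  19.   66.7  98.1 -18.   74.9  36.9] clock 25.4833
```

drive_tool(
  steps=[
    {"linear":[0,-9.5,6.5],"twist":[0,0,0],"claw":1},
    {"linear":[0,-10.2,5.5],"twist":[0,0,0],"claw":1},
    {"linear":[0,-9.8,5.8],"twist":[0,0,0],"claw":1},
    {"linear":[0,-9.5,6.3],"twist":[0,0,0],"claw":1},
    {"linear":[0,-9.3,6.8],"twist":[0,0,0],"claw":1},
  ],
  force=20,
)

```text
clock: 25.9
tcp_pos: [467.3, 163.1, 282.8]
tool_rot: [[-0.694, 0.72, -0.003], [0.72, 0.694, 0.001], [0.002, -0.002, -1.0]]
contact_force: [-15.4, -3.1, 21.9]
gripper_width: 15.3
finger_force: 20.0
```

```bash
python3 st.py
```

```text
fwd 135.1 z 298.3 r 230.1 theta 0.874 F tool [  8.5 -13.2 -21.8] w 15.311423578370665 20.021397918462753 J [-81.5  12.7  68.2 106.3 -12.7  69.5  34.7] clock 25.9
```

drive_tool(
  steps=[
    {"linear":[0,-9.8,6.5],"twist":[0,0,0],"claw":1},
    {"linear":[0,-8.8,7.5],"twist":[0,0,0],"claw":1},
    {"linear":[0,-8.4,8],"twist":[0,0,0],"claw":1},
    {"linear":[0,-8,8.4],"twist":[0,0,0],"claw":1},
    {"linear":[0,-7.6,8.8],"twist":[0,0,0],"claw":1},
  ],
)

```text
clock: 26.32
tcp_pos: [436.4, 133.5, 242.9]
tool_rot: [[-0.694, 0.72, -0.003], [0.72, 0.694, 0.0], [0.002, -0.002, -1.0]]
contact_force: [-10.2, -1.2, 9.3]
gripper_width: 15.4
finger_force: 20.0
```

```bash
python3 st.py
```

```text
fwd 177.9 z 258.4 r 230.4 theta 0.619 F tool [ 6.2 -8.1 -9.3] w 15.419245215159709 20.018770694732666 J [-83.6   7.9  68.7 114.1  -8.3  63.4  32.7] clock 26.3167
```

drive_tool(
  steps=[
    {"linear":[0,-7.3,9.1],"twist":[0,0,0],"claw":1},
    {"linear":[0,-6.6,9.5],"twist":[0,0,0],"claw":1},
    {"linear":[0,-6.1,9.8],"twist":[0,0,0],"claw":1},
    {"linear":[0,-5.6,10.1],"twist":[0,0,0],"claw":1},
    {"linear":[0,-5.1,10.4],"twist":[0,0,0],"claw":1},
  ],
)

```text
clock: 26.73
tcp_pos: [413.9, 112.0, 193.7]
tool_rot: [[-0.694, 0.72, -0.004], [0.72, 0.694, -0.0], [0.003, -0.003, -1.0]]
contact_force: [-10.5, -0.7, 7.0]
gripper_width: 15.3
finger_force: 20.0
```

```bash
python3 st.py
```

```text
fwd 209.0 z 209.2 r 230.5 theta 0.366 F tool [ 6.9 -8.1 -7. ] w 15.299952504392548 20.017426908016205 J [-81.8   8.3  68.3 120.9  -9.3  56.6  35.5] clock 26.7333
```

drive_tool(
  steps=[
    {"linear":[0,-4.8,10.5],"twist":[0,0,0],"claw":1},
    {"linear":[0,-4.2,10.8],"twist":[0,0,0],"claw":1},
    {"linear":[0,-3.6,11],"twist":[0,0,0],"claw":1},
    {"linear":[0,-3,11],"twist":[0,0,0],"claw":1},
    {"linear":[0,-2.4,9],"twist":[0,0,0],"claw":1},
  ],
  force=40,
)

```text
clock: 27.15
tcp_pos: [401.5, 100.1, 141.3]
tool_rot: [[-0.694, 0.72, -0.003], [0.72, 0.694, 0.0], [0.002, -0.002, -1.0]]
contact_force: [-6.2, 6.4, 6.0]
gripper_width: 15.1
finger_force: 40.0
```

drive_tool(
  steps=[
    {"linear":[0,0,0],"twist":[0,0,0],"claw":1},
    {"linear":[0,0,0],"twist":[0,0,0],"claw":1},
  ],
)

```text
clock: 27.32
tcp_pos: [401.5, 100.1, 141.7]
tool_rot: [[-0.694, 0.72, -0.003], [0.72, 0.694, -0.0], [0.002, -0.002, -1.0]]
contact_force: [-8.8, 3.3, 5.0]
gripper_width: 15.1
finger_force: 40.0
```

```bash
python3 st.py
python3 - <<'E'
from circ import *
s=readout.get_state(); f=grab_frame("wrist"); save(f,"wrist10.png")
for d in finder.tip_of("lid_handle","wrist")[:1]: print(d["point"])
f=grab_frame("side"); save(f,"side10.png")
E
```

```text
fwd 226.2 z 157.2 r 230.7 theta 0.128 F tool [ 8.5 -4.1 -5. ] w 15.140606385284054 40.01791477203369 J [-75.7  13.3  64.7 125.9 -15.8  49.6  42.7] clock 27.3167
[302.2, 315.9]
```

View pics/side10.png

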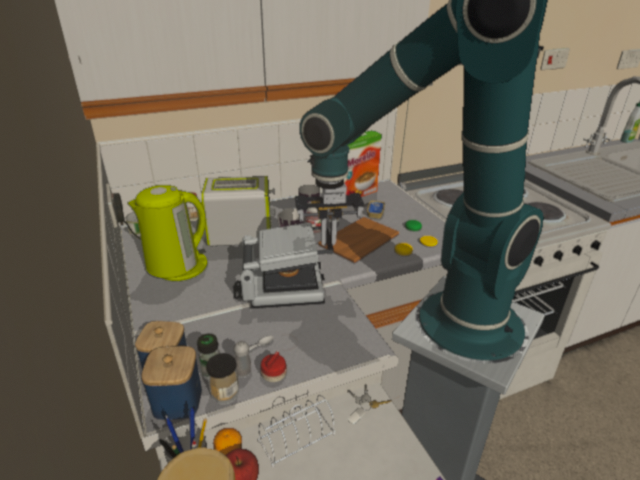

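The side view shows the lid nearly shut, with the gripper on the handle. I'll press down in small steps and watch the force.

drive_tool(
  steps=[
    {"linear":[0,-1.8,8],"twist":[0,0,0],"claw":1},
    {"linear":[0,-1,7],"twist":[0,0,0],"claw":1},
    {"linear":[0,0,0],"twist":[0,0,0],"claw":1},
    {"linear":[0,0,0],"twist":[0,0,0],"claw":1},
  ],
)

```text
clock: 27.8
tcp_pos: [399.8, 98.4, 127.0]
tool_rot: [[-0.694, 0.72, -0.002], [0.72, 0.694, 0.0], [0.002, -0.002, -1.0]]
contact_force: [-7.8, 4.9, 5.3]
gripper_width: 14.9
finger_force: 40.0
```

drive_tool(
  steps=[
    {"linear":[0,-0.6,5],"twist":[0,0,0],"claw":1},
    {"linear":[0,0,0],"twist":[0,0,0],"claw":1},
    {"linear":[0,0,0],"twist":[0,0,0],"claw":1},
  ],
)

```text
clock: 28.05
tcp_pos: [399.4, 98.0, 122.2]
tool_rot: [[-0.694, 0.72, -0.003], [0.72, 0.694, 0.0], [0.002, -0.002, -1.0]]
contact_force: [-8.8, 4.5, 8.7]
gripper_width: 15.3
finger_force: 40.0
```

drive_tool(
  steps=[
    {"linear":[0,-0.3,4],"twist":[0,0,0],"claw":1},
    {"linear":[0,0,0],"twist":[0,0,0],"claw":1},
    {"linear":[0,0,0],"twist":[0,0,0],"claw":1},
  ],
)

```text
clock: 28.3
tcp_pos: [399.0, 97.7, 118.2]
tool_rot: [[-0.694, 0.72, -0.003], [0.72, 0.694, 0.0], [0.002, -0.002, -1.0]]
contact_force: [-10.0, 2.6, 9.8]
gripper_width: 14.9
finger_force: 40.0
```

```bash
python3 st.py
```

```text
fwd 229.6 z 133.7 r 230.7 theta 0.025 F tool [ 8.8 -5.4 -9.7] w 14.917326266309221 40.02186477184296 J [-72.2  16.1  61.8 127.4 -19.7  46.7  46.5] clock 28.3
```

drive_tool(
  steps=[
    {"linear":[0,-0.3,3],"twist":[0,0,0],"claw":1},
    {"linear":[0,0,2.5],"twist":[0,0,0],"claw":1},
    {"linear":[0,0,0],"twist":[0,0,0],"claw":1},
    {"linear":[0,0,0],"twist":[0,0,0],"claw":1},
    {"linear":[0,0,0],"twist":[0,0,0],"claw":1},
  ],
)

```text
clock: 28.72
tcp_pos: [398.8, 97.4, 112.8]
tool_rot: [[-0.694, 0.72, -0.003], [0.72, 0.694, 0.0], [0.002, -0.002, -1.0]]
contact_force: [-11.0, 2.2, 12.3]
gripper_width: 14.8
finger_force: 40.0
```

```bash
python3 st.py
python3 - <<'E'
from circ import *
f=grab_frame("wrist"); save(f,"wrist11.png")
E
```

```text
fwd 230.1 z 128.3 r 230.6 theta 0.001 F tool [  9.2  -6.4 -12.3] w 14.776853775768826 40.021787881851196 J [-71.3  16.8  61.1 127.7 -20.6  46.   47.3] clock 28.7167
```

View pics/wrist11.png

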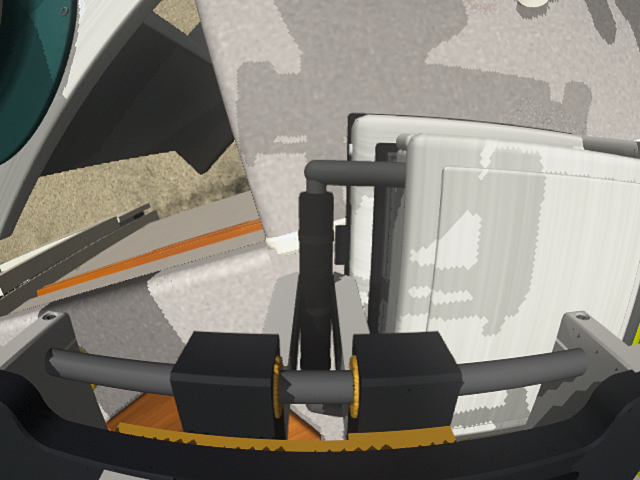

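The lid is level and the handle is firmly between the fingers at (270,318). The 12.3 N upward force matches the expected 5 + 7 N. I'll hold it there.

drive_tool(
  steps=[
    {"linear":[0,0,0],"twist":[0,0,0],"claw":1},
    {"linear":[0,0,0],"twist":[0,0,0],"claw":1},
    {"linear":[0,0,0],"twist":[0,0,0],"claw":1},
    {"linear":[0,0,0],"twist":[0,0,0],"claw":1},
    {"linear":[0,0,0],"twist":[0,0,0],"claw":1},
  ],
)

```text
clock: 29.18
tcp_pos: [398.7, 97.4, 112.8]
tool_rot: [[-0.694, 0.72, -0.003], [0.72, 0.694, 0.0], [0.002, -0.002, -1.0]]
contact_force: [-10.9, 2.6, 12.1]
gripper_width: 14.7
finger_force: 40.0
```

drive_tool(
  steps=[
    {"linear":[0,0,0],"twist":[0,0,0],"claw":1},
    {"linear":[0,0,0],"twist":[0,0,0],"claw":1},
    {"linear":[0,0,0],"twist":[0,0,0],"claw":1},
    {"linear":[0,0,0],"twist":[0,0,0],"claw":1},
    {"linear":[0,0,0],"twist":[0,0,0],"claw":1},
  ],
)

```text
clock: 29.6
tcp_pos: [398.8, 97.4, 112.8]
tool_rot: [[-0.694, 0.72, -0.003], [0.72, 0.694, 0.0], [0.002, -0.002, -1.0]]
contact_force: [-10.7, 1.4, 12.0]
gripper_width: 15.1
finger_force: 40.0
```

drive_tool(
  steps=[
    {"linear":[0,0,0],"twist":[0,0,0],"claw":1},
    {"linear":[0,0,0],"twist":[0,0,0],"claw":1},
    {"linear":[0,0,0],"twist":[0,0,0],"claw":1},
    {"linear":[0,0,0],"twist":[0,0,0],"claw":1},
    {"linear":[0,0,0],"twist":[0,0,0],"claw":1},
  ],
)

```text
clock: 30.02
tcp_pos: [398.7, 97.4, 112.8]
tool_rot: [[-0.694, 0.72, -0.003], [0.72, 0.694, 0.0], [0.002, -0.002, -1.0]]
contact_force: [-10.1, 2.5, 11.7]
gripper_width: 14.9
finger_force: 40.0
```

drive_tool(
  steps=[
    {"linear":[0,0,0],"twist":[0,0,0],"claw":1},
    {"linear":[0,0,0],"twist":[0,0,0],"claw":1},
    {"linear":[0,0,0],"twist":[0,0,0],"claw":1},
    {"linear":[0,0,0],"twist":[0,0,0],"claw":1},
    {"linear":[0,0,0],"twist":[0,0,0],"claw":1},
  ],
)

```text
clock: 30.43
tcp_pos: [398.7, 97.4, 112.8]
tool_rot: [[-0.694, 0.72, -0.003], [0.72, 0.694, 0.0], [0.002, -0.002, -1.0]]
contact_force: [-11.3, 2.4, 12.0]
gripper_width: 15.3
finger_force: 40.0
```

drive_tool(
  steps=[
    {"linear":[0,0,0],"twist":[0,0,0],"claw":1},
    {"linear":[0,0,0],"twist":[0,0,0],"claw":1},
    {"linear":[0,0,0],"twist":[0,0,0],"claw":1},
    {"linear":[0,0,0],"twist":[0,0,0],"claw":1},
    {"linear":[0,0,0],"twist":[0,0,0],"claw":1},
  ],
)

```text
clock: 30.85
tcp_pos: [398.7, 97.4, 112.8]
tool_rot: [[-0.694, 0.72, -0.003], [0.72, 0.694, 0.0], [0.002, -0.002, -1.0]]
contact_force: [-10.7, 1.4, 12.5]
gripper_width: 14.8
finger_force: 40.0
```

drive_tool(
  steps=[
    {"linear":[0,0,0],"twist":[0,0,0],"claw":1},
    {"linear":[0,0,0],"twist":[0,0,0],"claw":1},
    {"linear":[0,0,0],"twist":[0,0,0],"claw":1},
    {"linear":[0,0,0],"twist":[0,0,0],"claw":1},
    {"linear":[0,0,0],"twist":[0,0,0],"claw":1},
  ],
)

```text
clock: 31.27
tcp_pos: [398.7, 97.4, 112.8]
tool_rot: [[-0.694, 0.72, -0.003], [0.72, 0.694, 0.0], [0.002, -0.002, -1.0]]
contact_force: [-11.7, 1.3, 11.3]
gripper_width: 14.8
finger_force: 40.0
```

drive_tool(
  steps=[
    {"linear":[0,0,0],"twist":[0,0,0],"claw":1},
    {"linear":[0,0,0],"twist":[0,0,0],"claw":1},
    {"linear":[0,0,0],"twist":[0,0,0],"claw":1},
    {"linear":[0,0,0],"twist":[0,0,0],"claw":1},
    {"linear":[0,0,0],"twist":[0,0,0],"claw":1},
  ],
)

```text
clock: 31.68
tcp_pos: [398.8, 97.5, 112.8]
tool_rot: [[-0.694, 0.72, -0.003], [0.72, 0.694, 0.0], [0.002, -0.002, -1.0]]
contact_force: [-11.4, 1.7, 11.9]
gripper_width: 14.7
finger_force: 40.0
```

```bash
python3 st.py; python3 -c "
from rig import r
print(r.hand_in())"
```

```text
fwd 230.0 z 128.3 r 230.6 theta 0.001 F tool [  9.2  -7.  -11.9] w 14.714934796607205 40.02183794975281 J [-71.3  16.8  61.1 127.7 -20.6  46.   47.3] clock 31.6833
the job is handed in; nothing more can be done
None
```

I stacked the burger centred on the plate and held the lid level by its handle for 2.9 s at about 12 N, roughly the force expected at 6 mm of plate travel, then handed in still holding it at 31.7 s; the hand-in gave no verdict.

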